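Check a mill wear bar against the master on the dial comparator

ROBOT

A 6-joint arm with a two-finger parallel gripper is mounted at the origin on the work surface. World frame = base frame: x ahead of the robot, y to its left, z up, the work surface at z = 0. Lengths are in m, angles in rad, forces in N, time in s.
With the tool pointing down it reaches from about 0.325 to 0.85 m from the base axis. Payload 4.4 kg.
Tool frame: the origin (TCP) lies midway between the tips of the shut fingers; the grasp point (between the pads) lies 19 mm behind it; z points along the fingers, y is the direction in which the jaws open and shut (so a half turn about z gives the same grasp; the last joint's range is limited). The gripper opens to 94 mm and grips with 3 to 60 N. Pads are 16 mm wide; open, the fingers measure 119 mm over their backs; the gripper's body (75 mm by 177 mm) begins 78 mm behind the grasp point.
Start: joints at [-1.315, 0.207, 1.542, -0, 1.393, -0.15], TCP at [0.227, -0.528, 0.205] pointing down, gripper open.
Joint ranges: [-2.73, 2.73], [-0.86, 2.22], [0.23, 2.46], [-1.11, 4.25], [0.08, 2.63], [-2.82, 2.82]. Speed limits (rad/s): [2.79, 2.79, 3.14, 3.14, 3.14, 3.14].

INTERFACE

Orientations are given as a 3x3 rotation matrix whose columns are the frame's x, y, z axes.
In Python, from station import bot gives the robot as it stands. The module is installed in compiled form; this text tells all that it offers.
- The arm moves only by the tool arm_command, never from a script. Its argument "targets" is a list of rows, each a list of 3 entries, a list of its own where there are three numbers: the gripper's target within -1 to 1 (fully open at 1, half-way at 0, shut at -1), then the shift along the tool's x, y, z in units of 4 cm (1.0 is 4 cm), then the turn, a rotation vector about the tool's x, y, z in units of 0.1 rad (1.0 is 0.1 rad). In form: [[claw, [tx, ty, tz], [ax, ay, az]], ...]. A call has 1 to 8 rows; each row shifts and turns the pose as measured when the row begins, along the tool's axes as they then stand; what a row does not reach is not made up. A row lasts 1/12 s, in which the tool goes at most 41.7 mm and 7.16 degrees, less where a joint would pass 70% of its speed; a pose out of reach is approached as far as the arm can. A call with a number of a shift or a turn outside -1 to 1 is refused whole. A call with a gripper value outside its range is refused whole. The fingers move at their own pace and stop on an object; "squeeze" is the grip in N (left out, the last holds). Time passes only in rows, so rows that do not move let the fingers close. It gives the time, the measured TCP pose, the force and the opening at its end, in the units of the state.
- bot.read_state(): the state, without advancing time (a new reading comes with each control period).
- bot.camera(name): name is "scene" or "top" or "wrist"; returns the picture (400x640x3 uint8, blue, green, red); there is no depth.
- bot.camera_model(name): a dict with "fx", "fy", "cx", "cy" (pixels), "D" ([k1, k2, p1, p2, k3] as OpenCV has them; the pictures are not rectified), "T" (4x4, takes a point from camera to world coordinates); the wrist camera has in their place "T_tool_cam" (4x4, takes a point from camera to tool coordinates, whose origin is the TCP and whose axes are the flange's). Camera axes: x right, y up, looking along -z (the intrinsics and any distortion apply to the point x, -y, -z); pixel columns grow to the right and rows downward; lengths in m; the calibration is good to about 2 mm. A picture is of the moment at which its call begins: read the wrist's pose just before it. camera_model takes no time and is no camera call.
- bot.job_done(): hands the job in, once; it reports no verdict.
The state is a dict: "clock": time; "joint_pos": joint angles; "qvel": joint speeds; "joint_torque": joint torques, N m; "position": TCP position; "tool_rot": TCP orientation; "wrist_force": force on the tool from outside, world axes, zero at the start; "wrist_torque": the same for the moment, N m; "grip_width": finger opening in m.
Only numpy, scipy, OpenCV 4.12 (cv2) and the standard library are available. Lean on these libraries where they do the work, as an engineer would, in place of code of your own. Each camera call takes 0.05 s, during which the arm holds its last target.

TASK

Slide the master bar in flat on the table plate under the comparator's plunger until its end is snug against the stop screw, turn the bezel until the dial's zero stands under the needle, and let go. Then draw the master out, lay it back on the rubber mat, and slide the wear bar (the one with bolt holes) in the same way, square and snug against the screw, leaving it there with the dial showing its wear from that zero. Be gentle: never ram the plunger or drive a bar hard into the screw, and leave the other things on the bench alone.

Things in the scene. Friction and masses are not known exactly. Their poses are not given: they have to be found in the camera images.
- comparator: Fixed bench comparator: grey cast base 245 x 120 x 34 mm, ground table plate on it, round column at the back (x = +92 mm, 150 mm high), an arm (underside 84, top 104 mm above the bench) and a dial indicator whose face looks up. Origin: on the bench, straight below the plunger axis; x points from the open front (robot's side) to the column, z up.
- table_top (a point): Point on the ground steel table plate straight below the plunger, 40 mm above the bench. The plate is 90 mm wide and runs from 122 mm before to 66 mm behind this point. Overhead stand only the dial (radius 26 mm about the plunger axis, 104 to 135 mm above the bench) and, under it, the arm's eye and stem (radius 14 mm, down to 76 mm).
- stop: Back stop: dark steel bracket 40 mm wide, 20 mm high, fixed on the table plate behind the plunger, with a stop screw (8 mm across, flat end, its axis 7 mm above the plate) that juts from the bracket's front face towards the plunger by 2 to 16 mm; how far is not measured. Origin: foot of the front face's middle, on the plate, 43 mm behind the plunger axis; axes as comparator.
- tip: Steel ball tip of the plunger, radius 4 mm; origin at its centre. Hanging free, its lowest point is 16 mm above the table plate, so the tapered end of a bar slid flat along the plate lifts it. It bears down with 1 N at rest, about 2 N when lifted 5 mm, and bends if rammed sideways or jacked up hard.
- plunger (a joint): Lift of the plunger, m: 0 hanging free, growing upward, end of travel 0.0105. About 0.0047 with the master under it, 2 mm less with the wear bar.
- bezel (a joint): Turn of the dial's bezel with its dial plate, rad, anticlockwise positive from above, limits -3 and 3. Knurled dark ring 52 mm across, 14 mm high, centred on the plunger axis, above a case 46 mm across and 17 mm high with the arm below that. Grip it from above across its diameter and turn. Stiff (0.12 N m); stays where it is left.
- bezel_top (a point): Centre of the bezel's top rim plane, on the plunger axis, 135 mm above the bench.
- zero_mark (a point): The zero of the dial plate, a bold bar much wider than the other marks; the point lies 19 mm from the plunger axis and turns with the bezel.
- minus_two_mark (a point): The graduation of the dial plate for 2.0 mm below zero (72 degrees anticlockwise of zero seen from above), 19 mm from the plunger axis; turns with the bezel.
- needle_tip (a point): Outer end of the dial's black needle, 19 mm from the plunger axis. Clockwise seen from above as the plunger lifts: one full turn for 10 mm, over 50 graduations of 0.2 mm. It does not turn with the bezel.
- master: Master: plain bright steel bar 140 mm long (x), 26 mm wide (y), 21 mm high, two thin lines round its middle, no holes; about 0.55 kg. Both ends alike: the top slopes down 7 mm over the last 20 mm, upright end face below. Origin: centre of the underside, z up. At the start its x points away from the robot, within 0.4 rad.
- wear_bar: Used wear bar of the sample mill: dull steel bar 140 mm long (x), 26 mm wide (y), 19 mm high, with two bolt holes of 10 mm through it from above, 18 mm either side of the middle; 0.46 kg or so. Ends tapered as the master's. Origin: centre of the underside, z up. At the start its x points away from the robot, within 0.4 rad.
- mat: Black rubber mat fixed on the bench, 220 x 220 x 4 mm, on which both bars lie at the start, side by side in either order, about 100 mm apart. Origin: centre of its underside.
- sample_bottle: White square bottle 60 x 60 x 155 mm, a bystander. Origin: centre of its underside.
- sample_jar: Amber sample jar with a white cap, 54 mm across, 85 mm high, a bystander. Origin: centre of its underside.
- screwdriver: Yellow-handled screwdriver 170 mm long, lying on the bench, a bystander. Origin: under its middle.
Not all that is in view belongs to the job. What is shaped like the wear_bar but purple or red is not meant. What is shaped like the master but blue is not meant.

How it is judged:
On the way, in this order (a step that is already met when the one before it is completed fails the run):
1. the master lies square under the lifted plunger and is pressed snug (over 2 N) against the stop screw (x of master in the frame of stop between -0.0878 and -0.0705 m and y of master in the frame of stop between -0.008 and 0.008 m and angle between the x axis of master and the x axis of comparator, either way round below 0.06 rad and angle between master's own z axis and vertical below 0.05 rad and value of joint plunger between 0.0038 and 0.0065 m and contact force between master and stop above 2 N), for 0.15 s.
2. with the master still there, the dial's zero stands under the needle (within one graduation, 2.5 mm at the tip) and the comparator is let go (x of master in the frame of stop between -0.0878 and -0.0705 m and y of master in the frame of stop between -0.008 and 0.008 m and angle between the x axis of master and the x axis of comparator, either way round below 0.06 rad and angle between master's own z axis and vertical below 0.05 rad and value of joint plunger between 0.0038 and 0.0065 m and horizontal distance between needle_tip and zero_mark below 0.0025 m and contact force between the fingers and comparator below 0.05 N), for 0.2 s.
3. the wear bar lies square under the lifted plunger and is pressed snug (over 2 N) against the stop screw (x of wear_bar in the frame of stop between -0.0878 and -0.0705 m and y of wear_bar in the frame of stop between -0.008 and 0.008 m and angle between the x axis of wear_bar and the x axis of comparator, either way round below 0.06 rad and angle between wear_bar's own z axis and vertical below 0.05 rad and value of joint plunger between 0.0018 and 0.0045 m and contact force between wear_bar and stop above 2 N), for 0.15 s.
At the end, for the whole second after the job is handed in: The wear bar lies flat under the plunger, its end 0.5 to 17.8 mm before the stop's bracket, within 8 mm of its middle and 0.06 rad of square; the needle is within 4.5 mm of the mark for 2.0 mm under zero; the master lies flat, its middle over the mat; all is released and at rest (x of wear_bar in the frame of stop between -0.0878 and -0.0705 m and y of wear_bar in the frame of stop between -0.008 and 0.008 m and angle between the x axis of wear_bar and the x axis of comparator, either way round below 0.06 rad and angle between each of wear_bar, master's own z axis and vertical below 0.05 rad and value of joint plunger between 0.0018 and 0.0045 m and horizontal distance between needle_tip and minus_two_mark below 0.0045 m and x of master in the frame of mat between -0.11 and 0.11 m and y of master in the frame of mat between -0.11 and 0.11 m and z of master in the frame of mat below 0.007 m and linear speed of each of master, wear_bar below 0.02 m/s); the robot touches nothing.
It fails at once if the plunger's tip is loaded with over 12 N by anything (contact force between anything else and tip above 12 N).
It fails at once if a bar is driven into the stop screw with over 15 N (contact force between anything else and stop above 15 N).
It fails at once if the bottle, jar or screwdriver is moved by over 20 mm (distance of any of sample_bottle, sample_jar, screwdriver from where it was at the start of the episode above 0.02 m).
It also fails if it takes over 72 s, if anything falls off the work surface, if the arm or the gripper's body presses on something with over 40 N, if the wrist force passes 120 N, or if a joint passes its speed limit or range.

## Working session

There is one attempt and no reset: what is moved stays moved. The work goes in short steps, Python scripts to look and compute and a tool call to move; the robot and the scene stay as the last step left them, time stands still between calls to the robot, and variables do not carry over. Pictures are saved under pics/ and viewed, and the job is handed in when it is done.

Besides the shell and the picture viewer there is one more tool, called after "Emit:" by a JSON object that holds its "name" and its "arguments". arm_command: Moves the arm, as the interface text tells. Shifts and turns lie within -1 to 1; 1 stands for 4 cm of shift or 0.1 rad of turn. Its arguments: {"type":"object","properties":{"targets":{"type":"array"},"squeeze":{"type":"number"}},"required":["targets"]}

```bash
mkdir -p pics; ls; cat > h.py <<'E'
from station import bot
import numpy as np, cv2
def cam(n,name):
    im=bot.camera(n); cv2.imwrite('pics/'+name,im); return im
def model(n):
    m=bot.camera_model(n); K=np.array([[m['fx'],0,m['cx']],[0,m['fy'],m['cy']],[0,0,1.]]); D=np.array(m['D'],float)
    if 'T' in m: T=np.array(m['T'])
    else:
        s=bot.read_state(); W=np.eye(4); W[:3,:3]=s['tool_rot']; W[:3,3]=s['position']; T=W@np.array(m['T_tool_cam'])
    return K,D,T
def pix2w(n,pts,z,M=None):
    K,D,T=M or model(n)
    p=np.array(pts,float).reshape(-1,1,2); u=cv2.undistortPoints(p,K,D).reshape(-1,2)
    d=np.c_[u[:,0],-u[:,1],-np.ones(len(u))]@T[:3,:3].T
    o=T[:3,3]; z=np.broadcast_to(z,(len(u),))
    return o+d*((z-o[2])/d[:,2])[:,None]
def w2pix(n,P,M=None):
    K,D,T=M or model(n)
    P=np.array(P,float).reshape(-1,3); c=(P-T[:3,3])@T[:3,:3]; c=c*[1,-1,-1]
    return cv2.projectPoints(c.reshape(-1,1,3),np.zeros(3),np.zeros(3),K,D)[0].reshape(-1,2)
E
python3 - <<'E'
from h import *
s=bot.read_state(); print({k:np.round(v,3).tolist() for k,v in s.items()})
for n in ('scene','top','wrist'):
    cam(n,n+'0.png'); K,D,T=model(n); print(n,K[0,0],D,np.round(T,3).tolist())
print(np.round(bot.camera_model('wrist')['T_tool_cam'],4).tolist())
E
```

```text
pics
{'clock': 0.0, 'joint_pos': [-1.316, 0.207, 1.543, -0.0, 1.393, -0.151], 'qvel': [0.001, 0.001, 0.0, 0.001, 0.0, -0.002], 'joint_torque': [0.001, -37.087, -28.142, 0.07, 0.036, -0.0], 'position': [0.227, -0.528, 0.204], 'tool_rot': [[0.919, 0.395, -0.001], [0.395, -0.919, 0.002], [0.0, -0.002, -1.0]], 'wrist_force': [-0.066, 0.975, 0.1], 'wrist_torque': [-0.057, 0.019, -0.036], 'grip_width': 0.094}
scene 513.2785428480795 [-0.06335555  0.          0.          0.          0.        ] [[-0.768, -0.46, 0.446, 1.118], [0.641, -0.551, 0.535, 0.67], [0.0, 0.697, 0.717, 1.039], [0.0, 0.0, 0.0, 1.0]]
top 431.15763606542237 [-0.02509737  0.          0.          0.          0.        ] [[-0.024, 0.99, -0.139, 0.345], [-1.0, -0.024, 0.0, -0.001], [-0.003, 0.139, 0.99, 1.478], [0.0, 0.0, 0.0, 1.0]]
wrist 287.882666973575 [-0.05261077  0.          0.          0.          0.        ] [[0.395, 0.885, 0.245, 0.297], [-0.919, 0.381, 0.103, -0.497], [-0.002, -0.266, 0.964, 0.384], [0.0, 0.0, 0.0, 1.0]]
[[0.0005, 0.9639, 0.2661, 0.0764], [1.0, -0.0005, -0.0001, -0.0006], [0.0001, 0.2661, -0.9639, -0.1792], [0.0, 0.0, 0.0, 1.0]]
```

View pics/scene0.png

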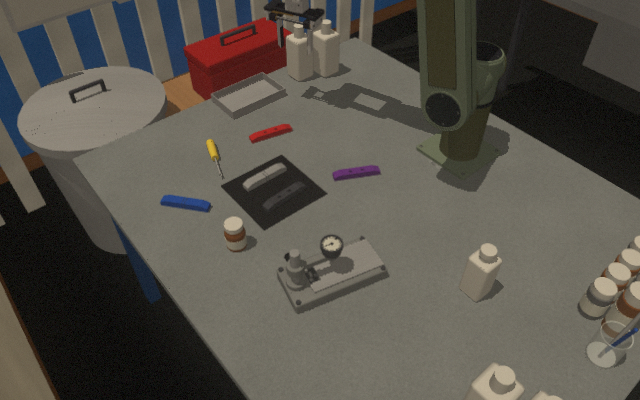

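View pics/top0.png

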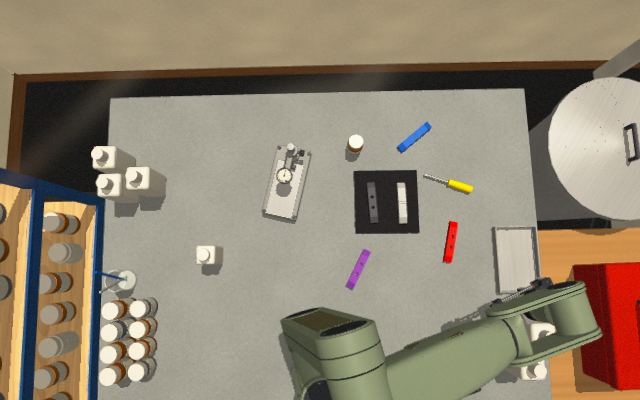

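View pics/wrist0.png

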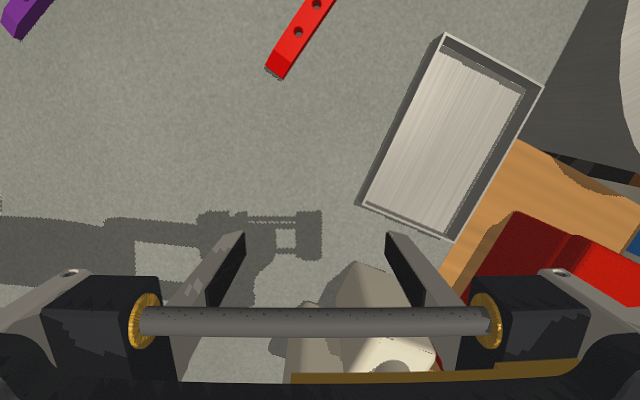

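In the top view, the bar-like things are: dull bar with holes (373,202), bright plain bar (402,203), blue (415,137), red (451,242) and purple (358,269). By the description the master is (402,203) and the wear bar (373,202). I'll check this in a crop.

```bash
python3 - <<'E'
from h import *
im=cv2.imread('pics/top0.png')
c=im[130:245,255:430]; cv2.imwrite('pics/crop0.png',cv2.resize(c,None,fx=4.5,fy=4.5,interpolation=cv2.INTER_CUBIC))
for n,p,z in [('wear',(373,202),.023),('master',(402,203),.025),('dial',(284,176),.135),('matc',(386.5,201.5),.004),('jar',(356,144),.085),('front corners',(266,213),.034),('',(297,219),.034)]:
    print(n,np.round(pix2w('top',[p],z),3))
E
```

```text
wear [[ 0.542 -0.183  0.023]]
master [[ 0.536 -0.281  0.025]]
dial [[0.617 0.11  0.135]]
matc [[ 0.546 -0.232  0.004]]
jar [[ 0.73  -0.127  0.085]]
front corners [[0.512 0.18  0.034]]
 [[0.49  0.076 0.034]]
```

View pics/crop0.png

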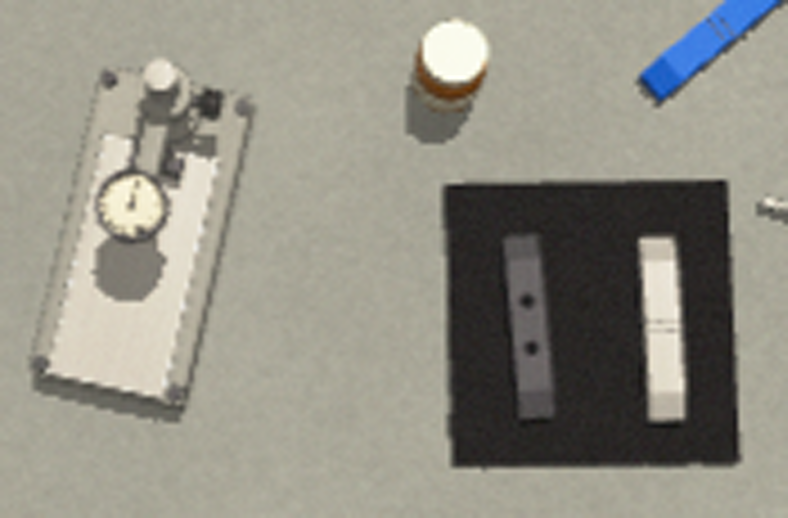

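Confirmed: the master is the bright bar at crop (662,327), with two lines and no holes. The wear bar is the dull one at crop (530,325), with two holes. Next I'll bring the wrist camera over the mat.

```bash
cat >> h.py <<'E'
def pose():
    s=bot.read_state(); return np.array(s['position']),np.array(s['tool_rot']),s
def Rd(yaw):
    c,s_=np.cos(yaw),np.sin(yaw); return np.array([[c,s_,0],[s_,-c,0],[0,0,-1.]])
from scipy.spatial.transform import Rotation as RR
def plan(target,yaw,n=None):
    """how far, in tool units: simulated rows"""
    p,R,s=pose(); t=np.array(target,float); Rt=Rd(yaw)
    rv=RR.from_matrix(R.T@Rt).as_rotvec(); d=R.T@(t-p)
    need=max(np.linalg.norm(d)/.04,np.linalg.norm(rv)/.1); N=n or int(np.ceil(need))
    print('pos',np.round(p,4),'yaw',round(float(np.arctan2(R[1,0],R[0,0])),4),'total shift u',np.round(d/.04,2),'turn u',np.round(rv/.1,2),'rows',N)
    rows=[]
    for i in range(N):
        k=N-i; rv=RR.from_matrix(R.T@Rt).as_rotvec()/k; d=R.T@(t-p)/k
        u=np.clip(np.round(d/.04,2),-1,1); a=np.clip(np.round(rv/.1,2),-1,1); rows.append([u.tolist(),a.tolist()])
        p=p+R@(u*.04); R=R@RR.from_rotvec(a*.1).as_matrix()
    for r in rows: print(r)
E
python3 - <<'E'
from h import *
P=pix2w('top',[(255+660/4.5,130+237/4.5),(255+667/4.5,130+420/4.5)],[.011,.011]); print('master',P)
P=pix2w('top',[(255+523/4.5,130+235/4.5),(255+537/4.5,130+418/4.5)],[.011,.011]); print('wear',P)
plan([.57,-.24,.25],0)
E
```

```text
master [[ 0.60911743 -0.28653051  0.011     ]
 [ 0.46810418 -0.28471849  0.011     ]]
wear [[ 0.61325162 -0.1812741   0.011     ]
 [ 0.47208068 -0.18614459  0.011     ]]
pos [ 0.2268 -0.5277  0.2046] yaw 0.4057 total shift u [10.72 -3.22 -1.13] turn u [-0.02  0.    4.06] rows 12
[[0.89, -0.27, -0.09], [-0.0, 0.0, 0.34]]
[[0.88, -0.3, -0.09], [-0.0, 0.0, 0.34]]
[[0.87, -0.33, -0.09], [-0.0, 0.0, 0.34]]
[[0.86, -0.36, -0.1], [-0.0, 0.0, 0.34]]
[[0.85, -0.39, -0.09], [-0.0, 0.0, 0.34]]
[[0.84, -0.42, -0.1], [-0.0, 0.0, 0.34]]
[[0.82, -0.44, -0.09], [-0.0, 0.0, 0.34]]
[[0.81, -0.47, -0.1], [-0.0, 0.0, 0.34]]
[[0.79, -0.5, -0.09], [-0.0, 0.0, 0.33]]
[[0.77, -0.52, -0.1], [-0.01, 0.0, 0.34]]
[[0.76, -0.55, -0.09], [-0.0, 0.0, 0.33]]
[[0.73, -0.57, -0.1], [-0.01, 0.0, 0.34]]
```

Emit:
{"name": "arm_command", "arguments": {"targets": [[1, [0.6, -0.2, -0.3], [0, 0, 0.34]], [1, [0.88, -0.3, -0.3], [0, 0, 0.34]], [1, [0.87, -0.33, -0.2], [0, 0, 0.34]], [1, [0.86, -0.36, -0.1], [0, 0, 0.34]], [1, [0.85, -0.39, -0.1], [0, 0, 0.34]], [1, [0.84, -0.42, 0], [0, 0, 0.34]], [1, [0.82, -0.44, 0], [0, 0, 0.34]], [1, [0.81, -0.47, 0], [0, 0, 0.34]]]}}

```text
clock: 0.82
position: [0.4493, -0.3417, 0.2428]
tool_rot: [[0.995, 0.105, -0.004], [0.105, -0.994, 0.006], [-0.003, -0.006, -1.0]]
wrist_force: [0.9, -1.5, -0.4]
grip_width: 0.0939
```

```bash
python3 - <<'E'
from h import *
plan([.57,-.24,.25],0)
E
```

```text
pos [ 0.4493 -0.3417  0.2428] yaw 0.1048 total shift u [ 3.27 -2.21 -0.18] turn u [-0.06  0.04  1.05] rows 4
[[0.82, -0.55, -0.04], [-0.01, 0.01, 0.26]]
[[0.8, -0.58, -0.05], [-0.02, 0.01, 0.26]]
[[0.79, -0.59, -0.04], [-0.01, 0.01, 0.26]]
[[0.77, -0.62, -0.05], [-0.02, 0.01, 0.27]]
```

Emit:
{"name": "arm_command", "arguments": {"targets": [[1, [0.8, -0.55, -0.05], [0, 0, 0.27]], [1, [0.8, -0.58, -0.05], [0, 0, 0.27]], [1, [0.8, -0.6, -0.05], [0, 0, 0.27]], [1, [0.8, -0.6, -0.05], [0, 0, 0.27]], [1, [0, 0, 0], [0, 0, 0]], [1, [0, 0, 0], [0, 0, 0]]]}}

```text
clock: 1.32
position: [0.5802, -0.2274, 0.2483]
tool_rot: [[1.0, -0.0, -0.006], [0.0, -1.0, 0.009], [-0.006, -0.009, -1.0]]
wrist_force: [0.2, 0.4, -0.1]
grip_width: 0.0939
```

```bash
python3 - <<'E'
from h import *
p,R,s=pose(); print(np.round(p,4),np.round(R,4).tolist(),np.abs(s['qvel']).max())
im=cam('wrist','w1.png')
M=model('wrist'); import pickle; pickle.dump(M,open('w1.pkl','wb'))
E
```

```text
[ 0.5802 -0.2274  0.2483] [[1.0, -0.0, -0.0056], [0.0, -1.0, 0.0095], [-0.0056, -0.0095, -0.9999]] 0.0673582586954532
```

View pics/w1.png

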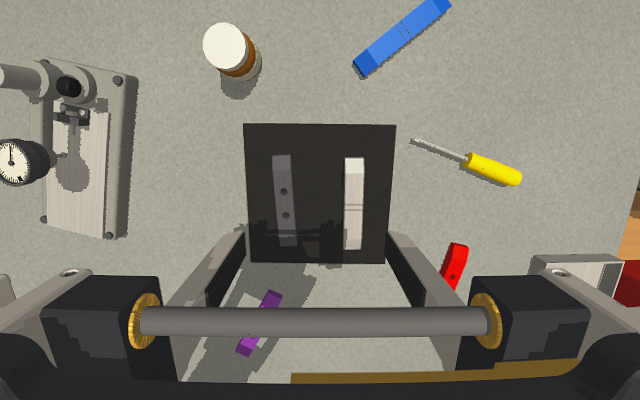

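Wrist view: the master is at about (354,203), the wear bar at (284,200) and the jar at (230,45). The comparator is on the left, dial at (15,160). Measuring bar outlines:

```bash
python3 - <<'E'
from h import *
import pickle; M=pickle.load(open('w1.pkl','rb'))
im=cv2.imread('pics/w1.png')
cv2.imwrite('pics/w1c.png',cv2.resize(im[110:275,235:410],None,fx=4,fy=4,interpolation=cv2.INTER_CUBIC))
g=im.max(2)
roi=g[130:262,330:385]; m=(roi>110).astype(np.uint8)
c=max(cv2.findContours(m,0,2)[0],key=cv2.contourArea).reshape(-1,2)+[330,130]
print(cv2.boundingRect(c))
for z in (.025,.004):
    W=pix2w('wrist',c,z,M)[:,:2]; r=cv2.minAreaRect((W*1000).astype(np.float32)); print('master',z,r)
roi=g[145:255,262:308]; m=(roi>60).astype(np.uint8)
c=max(cv2.findContours(m,0,2)[0],key=cv2.contourArea).reshape(-1,2)+[262,145]
W=pix2w('wrist',c,.023,M)[:,:2]; print('wear',cv2.minAreaRect((W*1000).astype(np.float32)))
print('mat',pix2w('wrist',[(244,124),(396,126),(385,264),(249,263)],.004,M))
print('jar',pix2w('wrist',[(224,42)],.085,M))
print('holes',pix2w('wrist',[(283.5,191.5),(286,215)],.023,M))
print('lines',pix2w('wrist',[(344,206),(364,206)],.025,M))
E
```

```text
(344, 157, 20, 93)
master 0.025 ((541.13134765625, -280.62396240234375), (139.06832885742188, 27.118186950683594), 0.4800058603286743)
master 0.004 ((535.0667724609375, -283.3174133300781), (146.3324432373047, 28.534656524658203), 0.4799806475639343)
wear ((558.2412109375, -179.02215576171875), (111.85650634765625, 27.59205436706543), 2.802887201309204)
mat [[ 0.65532254 -0.12307725  0.004     ]
 [ 0.65266255 -0.34017273  0.004     ]
 [ 0.43540354 -0.33864648  0.004     ]
 [ 0.43599943 -0.11674259  0.004     ]]
jar [[ 0.74322507 -0.12618087  0.085     ]]
holes [[ 0.56070104 -0.17934335  0.023     ]
 [ 0.52502768 -0.18199005  0.023     ]]
lines [[ 0.53973874 -0.26704709  0.025     ]
 [ 0.53982567 -0.29614792  0.025     ]]
```

View pics/w1c.png

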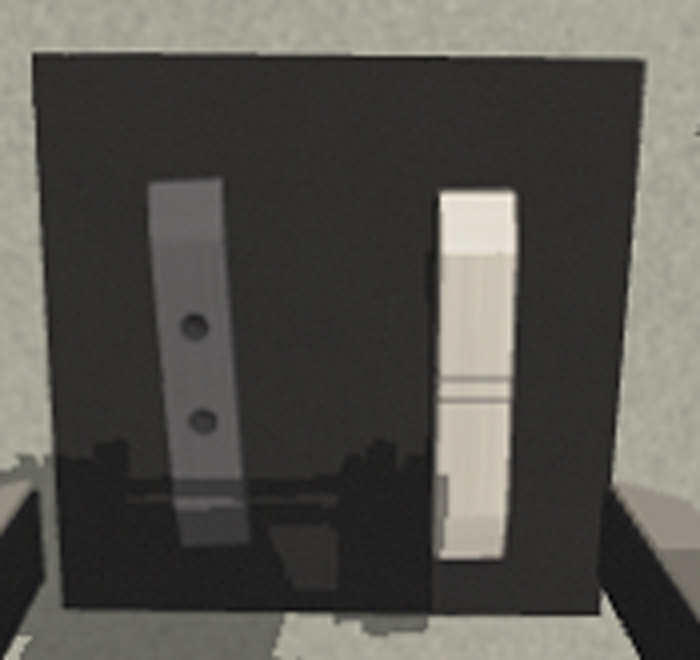

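```bash
python3 - <<'E'
from h import *
plan([.510,-.2815,.06],.008)
E
```

```text
pos [ 0.5801 -0.2272  0.2482] yaw -0.0005 total shift u [-1.73  1.41  4.7 ] turn u [-0.11  0.05 -0.09] rows 6
[[-0.29, 0.23, 0.78], [-0.02, 0.01, -0.01]]
[[-0.29, 0.23, 0.78], [-0.02, 0.01, -0.02]]
[[-0.29, 0.23, 0.79], [-0.02, 0.01, -0.01]]
[[-0.29, 0.23, 0.78], [-0.02, 0.01, -0.02]]
[[-0.29, 0.23, 0.79], [-0.01, 0.0, -0.01]]
[[-0.29, 0.23, 0.78], [-0.02, 0.01, -0.02]]
```

Emit:
{"name": "arm_command", "arguments": {"targets": [[0.3, [-0.29, 0.23, 0.7], [-0.02, 0.01, -0.02]], [0.3, [-0.29, 0.23, 0.75], [-0.02, 0.01, -0.02]], [0.3, [-0.29, 0.23, 0.75], [-0.02, 0.01, -0.02]], [0.3, [-0.29, 0.23, 0.75], [-0.02, 0.01, -0.02]], [0.3, [-0.29, 0.23, 0.75], [-0.02, 0.01, -0.02]], [0.3, [-0.29, 0.23, 0.75], [-0.02, 0.01, -0.02]], [0.3, [0, 0, 0], [0, 0, 0]]]}}

```text
clock: 1.95
position: [0.5044, -0.2907, 0.0671]
tool_rot: [[1.0, 0.006, 0.008], [0.006, -1.0, -0.007], [0.008, 0.007, -1.0]]
wrist_force: [-0.1, 0.1, -0.7]
grip_width: 0.0612
```

```bash
python3 - <<'E'
from h import *
cam('wrist','w2.png')
print(w2pix('wrist',[[.54,-.2815,.025],[.51,-.2945,.025],[.51,-.2685,.025]]))
plan([.510,-.2815,.0100],.008)
E
```

```text
[[302.36001387 180.76978569]
 [318.3797422  216.95938421]
 [286.64277108 216.83216522]]
pos [ 0.507  -0.2913  0.0701] yaw 0.0064 total shift u [ 0.06 -0.26  1.5 ] turn u [ 0.09 -0.12 -0.02] rows 2
[[0.03, -0.13, 0.75], [0.05, -0.06, -0.01]]
[[0.03, -0.13, 0.75], [0.04, -0.06, -0.01]]
```

View pics/w2.png

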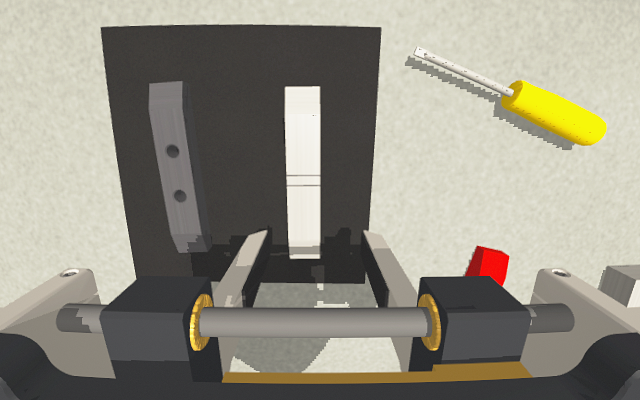

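Master's lines appear at (303,180), predicted (302,181): agrees. Descending.

Emit:
{"name": "arm_command", "arguments": {"targets": [[0.2, [0.03, -0.13, 0.6], [0.05, -0.06, 0]], [0.2, [0.03, -0.13, 0.5], [0.04, -0.06, 0]], [0.2, [0, 0, 0.25], [0, 0, 0]], [0.2, [0, 0, 0], [0, 0, 0]]]}}

```text
clock: 2.33
position: [0.5151, -0.2874, 0.0237]
tool_rot: [[1.0, 0.0, 0.012], [0.0, -1.0, -0.008], [0.012, 0.008, -1.0]]
wrist_force: [-0.9, 0.1, 0.1]
grip_width: 0.056
```

```bash
python3 - <<'E'
from h import *
plan([.510,-.2815,.0100],.008)
E
```

```text
pos [ 0.5151 -0.2874  0.0237] yaw 0.0005 total shift u [-0.13 -0.15  0.34] turn u [ 0.08 -0.12 -0.08] rows 1
[[-0.13, -0.15, 0.34], [0.08, -0.12, -0.08]]
```

Emit:
{"name": "arm_command", "arguments": {"targets": [[0.2, [-0.13, -0.15, 0.3], [0.08, -0.12, -0.08]], [0.2, [0, 0, 0], [0, 0, 0]], [0.2, [0, 0, 0], [0, 0, 0]]]}}

```text
clock: 2.58
position: [0.5135, -0.2837, 0.0159]
tool_rot: [[1.0, 0.009, 0.006], [0.009, -1.0, -0.005], [0.006, 0.005, -1.0]]
wrist_force: [0.0, -1.3, 0.1]
grip_width: 0.0565
```

```bash
python3 - <<'E'
from h import *
plan([.510,-.2815,.0100],.008); print(pose()[2]['qvel'])
E
```

```text
pos [ 0.5135 -0.2837  0.0159] yaw 0.0095 total shift u [-0.09 -0.06  0.15] turn u [ 0.05 -0.06  0.01] rows 1
[[-0.09, -0.06, 0.15], [0.05, -0.06, 0.01]]
[ 0.00402768  0.00260398  0.01870522  0.00246236  0.01775881 -0.00139191]
```

Emit:
{"name": "arm_command", "arguments": {"targets": [[0.2, [-0.09, -0.06, 0.15], [0.05, -0.06, 0]], [0.2, [-0.03, -0.02, 0.05], [0.02, -0.03, 0]], [0.2, [0, 0, 0], [0, 0, 0]]]}}

```text
clock: 2.83
position: [0.5101, -0.2813, 0.01]
tool_rot: [[1.0, 0.01, 0.0], [0.01, -1.0, -0.0], [0.0, 0.0, -1.0]]
wrist_force: [0.1, -0.5, 0.3]
grip_width: 0.0567
```

```bash
python3 - <<'E'
from h import *
plan([.510,-.2815,.0100],.008); print(pose()[2]['wrist_force'])
E
```

```text
pos [ 0.5101 -0.2813  0.01  ] yaw 0.01 total shift u [-0.  0. -0.] turn u [ 0.   -0.    0.02] rows 1
[[-0.0, 0.0, -0.0], [0.0, -0.0, 0.02]]
[ 0.14261388 -0.48110689  0.34823302]
```

Good. Close the fingers.

Emit:
{"name": "arm_command", "arguments": {"targets": [[-1, [0, 0, 0], [0, 0, 0]], [-1, [0, 0, 0], [0, 0, 0]], [-1, [0, 0, 0], [0, 0, 0]], [-1, [0, 0, 0], [0, 0, 0]], [-1, [0, 0, 0], [0, 0, 0]], [-1, [0, 0, -0.3], [0, 0, 0]], [-1, [0, 0, -0.6], [0, 0, 0]], [-1, [0, 0, -0.9], [0, 0, 0]]], "squeeze": 60}}

```text
clock: 3.5
position: [0.5008, -0.2748, 0.0732]
tool_rot: [[1.0, 0.01, -0.022], [0.01, -1.0, 0.016], [-0.022, -0.016, -1.0]]
wrist_force: [0.7, 0.1, -5.6]
grip_width: 0.0257
```

```bash
python3 - <<'E'
from h import *
p,R,s=pose(); print(s['grip_width'],s['wrist_force'],p)
cam('wrist','w3.png')
E
```

```text
0.025657643887940926 [ 0.71991504  0.09378285 -5.60430387] [ 0.50078959 -0.27477316  0.07323036]
```

View pics/w3.png

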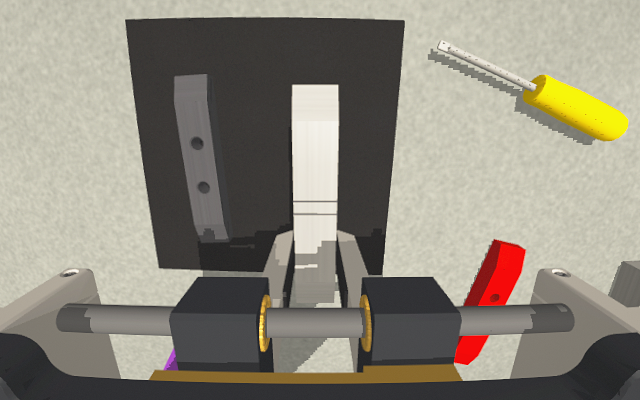

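Master is held, with 5.6 N of weight and the lines at (315,207). Now to a viewing position before the comparator.

```bash
python3 - <<'E'
from h import *
plan([.50,.135,.24],-.21,11)
E
```

```text
pos [ 0.506  -0.2784  0.0826] yaw 0.0103 total shift u [ -0.08 -10.36  -3.86] turn u [-0.06  0.11  2.2 ] rows 11
[[-0.01, -0.94, -0.35], [-0.01, 0.01, 0.2]]
[[-0.03, -0.94, -0.35], [-0.01, 0.01, 0.2]]
[[-0.04, -0.94, -0.35], [-0.0, 0.01, 0.2]]
[[-0.06, -0.94, -0.35], [-0.01, 0.01, 0.2]]
[[-0.08, -0.94, -0.36], [-0.0, 0.01, 0.2]]
[[-0.1, -0.94, -0.35], [-0.01, 0.01, 0.2]]
[[-0.12, -0.93, -0.36], [-0.0, 0.01, 0.2]]
[[-0.14, -0.93, -0.36], [-0.01, 0.01, 0.2]]
[[-0.15, -0.93, -0.36], [-0.0, 0.01, 0.2]]
[[-0.17, -0.92, -0.35], [-0.01, 0.01, 0.2]]
[[-0.19, -0.92, -0.36], [-0.0, 0.01, 0.2]]
```

Emit:
{"name": "arm_command", "arguments": {"targets": [[-1, [0, -0.2, -0.8], [0, 0, 0.1]], [-1, [0, -0.5, -0.8], [0, 0, 0.2]], [-1, [-0.04, -0.8, -0.6], [0, 0, 0.2]], [-1, [-0.06, -0.9, -0.5], [0, 0, 0.2]], [-1, [-0.08, -0.9, -0.4], [0, 0, 0.2]], [-1, [-0.1, -0.9, -0.3], [0, 0, 0.2]], [-1, [-0.12, -0.9, -0.2], [0, 0, 0.2]], [-1, [-0.14, -0.9, -0.1], [0, 0, 0.2]]]}}

```text
clock: 4.22
position: [0.4998, -0.0361, 0.2367]
tool_rot: [[0.987, -0.161, -0.01], [-0.161, -0.987, 0.006], [-0.011, -0.004, -1.0]]
wrist_force: [1.0, 0.4, -4.6]
grip_width: 0.0258
```

Emit:
{"name": "arm_command", "arguments": {"targets": [[-1, [-0.15, -0.9, -0.1], [0, 0, 0.2]], [-1, [-0.17, -0.9, 0], [0, 0, 0.2]], [-1, [-0.19, -0.9, 0], [0, 0, 0.2]], [-1, [-0.1, -0.5, 0], [0, 0, 0.2]], [-1, [0, 0, 0], [0, 0, 0]], [-1, [0, 0, 0], [0, 0, 0]]]}}

```text
clock: 4.72
position: [0.494, 0.1088, 0.2395]
tool_rot: [[0.972, -0.234, -0.014], [-0.234, -0.972, 0.01], [-0.016, -0.007, -1.0]]
wrist_force: [0.2, 0.5, -5.4]
grip_width: 0.0253
```

```bash
python3 - <<'E'
from h import *
import pickle
plan([.50,.135,.24],-.21)
pickle.dump(model('wrist'),open('w4.pkl','wb')); cam('wrist','w4.png')
E
```

```text
pos [0.494  0.1088 0.2395] yaw -0.2362 total shift u [-0.01 -0.67 -0.01] turn u [-0.07  0.16 -0.26] rows 1
[[-0.01, -0.67, -0.01], [-0.07, 0.16, -0.26]]
```

View pics/w4.png

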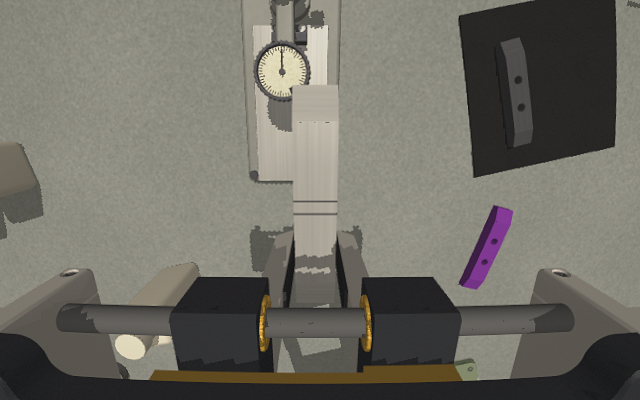

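```bash
python3 - <<'E'
import cv2
im=cv2.imread('pics/w4.png'); cv2.imwrite('pics/w4c.png',cv2.resize(im[0:190,225:360],None,fx=4.2,fy=4.2,interpolation=cv2.INTER_CUBIC)[:598])
E
```

```text
(no output)
```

View pics/w4c.png

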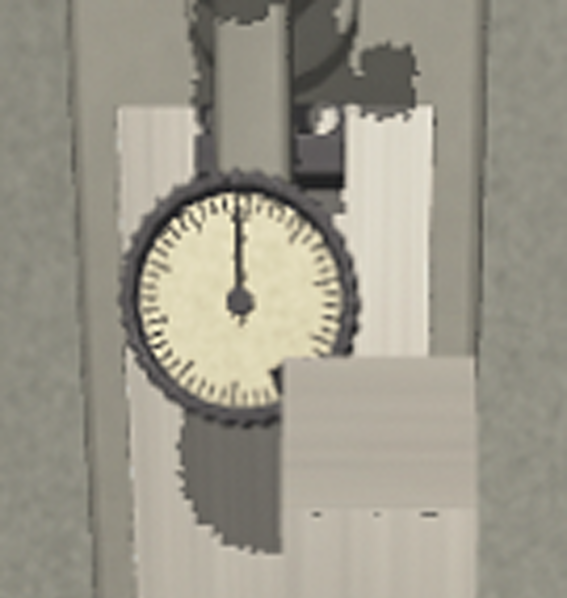

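Dial centre at crop (240,300), needle pointing to the column, bold zero at crop (280,380). The plate's back corners are at crop (118,108) and (433,108).

```bash
python3 - <<'E'
from h import *
import pickle; M=pickle.load(open('w4.pkl','rb'))
f=lambda p: (225+p[0]/4.2, p[1]/4.2)
P=pix2w('wrist',[f(p) for p in [(118,108),(433,108),(137,598),(430,355)]],.040,M)
print(P); print('width',np.linalg.norm(P[0]-P[1]))
l=P[0]-P[2]; r=P[1]-P[3]; print('yaw',np.arctan2(l[1],l[0]),np.arctan2(r[1],r[0]),'back',np.arctan2(*(P[1]-P[0])[[0,1]]), )
m=(P[0]+P[1])/2; 
D=pix2w('wrist',[f((240,298))],.135,M); D2=pix2w('wrist',[f((240,302))],.130,M); print('dial',D,D2)
v=m-D[0]; print('back-mid minus dial',v, np.hypot(v[0],v[1]), np.arctan2(v[1],v[0]))
# base edges z .034
B=pix2w('wrist',[f(p) for p in [(70,0),(100,598),(485,0),(478,350)]],.034,M); print(B, np.arctan2(*(B[0]-B[1])[[1,0]]),np.arctan2(*(B[2]-B[3])[[1,0]]))
E
```

```text
[[0.69305929 0.1373775  0.04      ]
 [0.67170712 0.05134233 0.04      ]
 [0.5603584  0.17033548 0.04      ]
 [0.60768028 0.06693716 0.04      ]]
width 0.08864516670984464
yaw -0.24343725513439932 -0.2389150728274965 back -2.898328003573114
dial [[0.61949646 0.10990426 0.135     ]] [[0.61956005 0.11049134 0.13      ]]
back-mid minus dial [ 0.06288674 -0.01554435 -0.095     ] 0.06477938443829671 -0.24232280130996364
[[0.72542449 0.14358649 0.034     ]
 [0.56296801 0.18295624 0.034     ]
 [0.69715223 0.03029294 0.034     ]
 [0.60633474 0.0524054  0.034     ]] -0.23775662091689012 -0.23883506346301028
```

```bash
cat >> h.py <<'E'
C=np.array([.6193,.1102]); CY=-.241
def comp(x,y): 
    c,s=np.cos(CY),np.sin(CY); return C+np.array([c*x-s*y,s*x+c*y])
def tocomp(p):
    c,s=np.cos(CY),np.sin(CY); d=np.array(p)[:2]-C; return np.array([c*d[0]+s*d[1],-s*d[0]+c*d[1]])
E
python3 - <<'E'
from h import *
import pickle; M=pickle.load(open('w4.pkl','rb'))
m=bot.camera_model('wrist'); Mt=(M[0],M[1],np.array(m['T_tool_cam']))
for px in (-.002,0,.002):
  print(w2pix('wrist',[[.03+px,0,-.015],[.08+px,0,-.015],[.1+px,0,-.008]],Mt).round(1).tolist())
print('seen: 207.5, 121.5, 85')
x,y=comp(-.12,0); print(x,y); plan([x,y,.10],CY)
E
```

```text
[[314.5, 207.8], [314.6, 120.7], [314.6, 83.9]]
[[314.5, 204.6], [314.6, 116.9], [314.6, 80.1]]
[[314.5, 201.3], [314.6, 113.1], [314.6, 76.3]]
seen: 207.5, 121.5, 85
0.5027680256084472 0.13884086144665525
pos [0.4939 0.1086 0.2394] yaw -0.2371 total shift u [ 0.1  -0.76  3.49] turn u [-0.07  0.16  0.04] rows 4
[[0.02, -0.19, 0.87], [-0.02, 0.04, 0.01]]
[[0.02, -0.19, 0.87], [-0.02, 0.04, 0.01]]
[[0.02, -0.19, 0.87], [-0.02, 0.04, 0.01]]
[[0.01, -0.2, 0.88], [-0.01, 0.04, 0.01]]
```

Emit:
{"name": "arm_command", "arguments": {"targets": [[-1, [0.02, -0.25, 0.5], [-0.02, 0.04, 0]], [-1, [0.02, -0.25, 0.8], [-0.02, 0.04, 0]], [-1, [0.02, -0.2, 0.8], [-0.02, 0.04, 0]], [-1, [0.02, -0.1, 0.8], [-0.02, 0.04, 0]], [-1, [0, 0, 0.4], [0, 0, 0]], [-1, [0, 0, 0], [0, 0, 0]]]}}

```text
clock: 5.27
position: [0.5111, 0.1337, 0.108]
tool_rot: [[0.97, -0.243, 0.015], [-0.243, -0.97, -0.002], [0.015, -0.001, -1.0]]
wrist_force: [-2.9, 4.3, 0.1]
grip_width: 0.0254
```

```bash
python3 - <<'E'
from h import *
x,y=comp(-.12,0); plan([x,y,.056],CY)
E
```

```text
pos [0.5111 0.1337 0.108 ] yaw -0.2457 total shift u [-0.25 -0.07  1.3 ] turn u [-0.01 -0.15 -0.05] rows 2
[[-0.13, -0.04, 0.65], [-0.01, -0.08, -0.02]]
[[-0.12, -0.03, 0.65], [-0.0, -0.07, -0.03]]
```

Emit:
{"name": "arm_command", "arguments": {"targets": [[-1, [-0.1, -0.04, 0.5], [0, -0.08, -0.02]], [-1, [-0.1, -0.03, 0.4], [0, -0.07, -0.02]], [-1, [0, 0, 0.15], [0, 0, 0]], [-1, [0, 0, 0], [0, 0, 0]]]}}

```text
clock: 5.6
position: [0.5126, 0.1347, 0.0727]
tool_rot: [[0.97, -0.244, 0.015], [-0.245, -0.97, 0.002], [0.014, -0.005, -1.0]]
wrist_force: [-3.9, 5.0, -1.9]
grip_width: 0.0258
```

```bash
python3 - <<'E'
from h import *
x,y=comp(-.12,0); plan([x,y,.050],CY); cam('wrist','w5.png')
print(w2pix('wrist',[[*comp(0,0),.135],[*comp(-.092,0),.061]]))
E
```

```text
pos [0.5126 0.1347 0.0727] yaw -0.247 total shift u [-0.27 -0.04  0.56] turn u [-0.05 -0.14 -0.06] rows 1
[[-0.27, -0.04, 0.56], [-0.05, -0.14, -0.06]]
[[307.53232341  30.15646343]
 [312.25642511 211.29870845]]
```

View pics/w5.png

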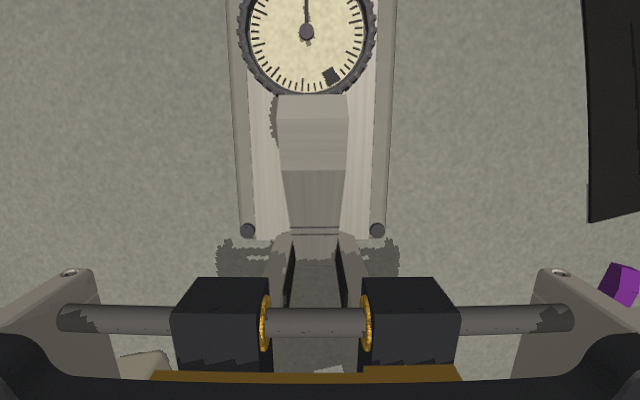

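The view shows my placing error. I let the bar's nose come down while still overlapping the dial's rim. Now the nose touches the dial rim at (310,95) and the bar has pitched nose-up in the grip, at about 5 N. I'll back straight off, then re-level the bar on free bench.

Emit:
{"name": "arm_command", "arguments": {"targets": [[-1, [-0.3, 0, -0.05], [0, 0, 0]], [-1, [-0.6, 0, -0.1], [0, 0, 0]], [-1, [-0.8, 0, -0.3], [0, 0, 0]], [-1, [-0.5, 0, -0.5], [0, 0, 0]], [-1, [0, 0, 0], [0, 0, 0]]]}}

```text
clock: 6.07
position: [0.4209, 0.1534, 0.1111]
tool_rot: [[0.968, -0.251, 0.01], [-0.251, -0.968, -0.001], [0.01, -0.001, -1.0]]
wrist_force: [1.3, 0.3, -4.5]
grip_width: 0.0257
```

```bash
python3 - <<'E'
from h import *
import pickle; M=pickle.load(open('w4.pkl','rb'))
p,R,s=pose(); print(p,s['wrist_force'],s['grip_width'])
print('purple',pix2w('wrist',[(487,248)],.02,M)); print('bottle',pix2w('top',[(208,250)],.155))
cam('wrist','w6.png'); cam('scene','s6.png')
E
```

```text
[0.42089348 0.15335232 0.11109909] [ 1.29800005  0.31729968 -4.54258508] 0.025725125704271833
purple [[ 0.32690769 -0.12128316  0.02      ]]
bottle [[0.38886916 0.34372087 0.155     ]]
```

View pics/w6.png

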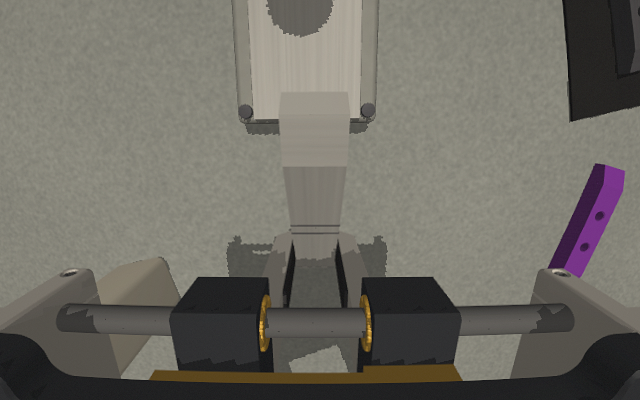

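View pics/s6.png

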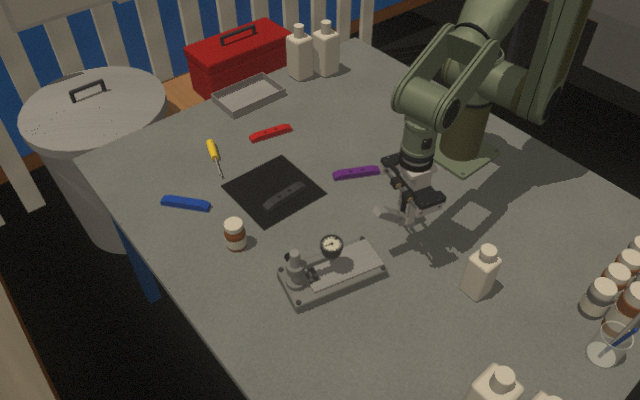

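```bash
python3 - <<'E'
from h import *
from scipy.optimize import least_squares
m=bot.camera_model('wrist'); K,D,_=model('wrist'); Mt=(K,D,np.array(m['T_tool_cam']))
# bar local (x from bar centre, height above underside) -> tool
pts=np.array([[0,21],[50,21],[70,14]])/1000.
def pred(q):
    th,x0,h=q # grip pt at local x0, height h sits at tool (0,0,-0.008)
    d=pts-[x0,h]; X=np.cos(th)*d[:,0]-np.sin(th)*d[:,1]; Z=np.sin(th)*d[:,0]+np.cos(th)*d[:,1]
    return w2pix('wrist',np.c_[X,0*X,-.008-Z],Mt)[:,1]
r=least_squares(lambda q:np.r_[pred(q)-[229.5,166.5,92],(q[2]-.014)*300],[.4,-.028,.014],x_scale=[.1,.01,.01]); print(r.x,r.fun)
plan([.47,-.03,.07],-.1)
E
```

```text
[ 0.86177073 -0.06236935  0.01010072] [-0.35826083  0.13075262  0.00822108 -1.16978352]
pos [0.4223 0.1526 0.1093] yaw -0.254 total shift u [2.29 4.12 1.  ] turn u [ 0.   -0.1  -1.54] rows 5
[[0.46, 0.82, 0.2], [0.0, -0.02, -0.31]]
[[0.43, 0.84, 0.2], [0.0, -0.02, -0.31]]
[[0.41, 0.85, 0.2], [0.0, -0.02, -0.31]]
[[0.38, 0.86, 0.2], [0.0, -0.02, -0.3]]
[[0.35, 0.88, 0.19], [0.0, -0.02, -0.31]]
```

Emit:
{"name": "arm_command", "arguments": {"targets": [[-1, [0.45, 0.8, 0.2], [0, -0.02, -0.3]], [-1, [0.45, 0.85, 0.2], [0, -0.02, -0.3]], [-1, [0.42, 0.85, 0.2], [0, -0.02, -0.3]], [-1, [0.38, 0.86, 0.2], [0, -0.02, -0.3]], [-1, [0.35, 0.88, 0.2], [0, -0.02, -0.3]], [-1, [0.1, 0.2, 0], [0, 0, 0]], [-1, [0, 0, 0], [0, 0, 0]]]}}

```text
clock: 6.75
position: [0.4803, -0.0479, 0.0684]
tool_rot: [[0.996, -0.092, 0.007], [-0.092, -0.996, -0.003], [0.008, 0.002, -1.0]]
wrist_force: [-0.1, 0.4, -4.6]
grip_width: 0.0253
```

```bash
python3 - <<'E'
from h import *
im=cam('scene','s7.png')
x,y=w2pix('scene',[pose()[0]])[0]; print(x,y); x=int(x);y=int(y)
c=im[max(0,y-80):y+70,x-100:x+100]; cv2.imwrite('pics/s7c.png',cv2.resize(c,None,fx=3.9,fy=3.9,interpolation=cv2.INTER_CUBIC))
p,R,s=pose(); print(p,s['wrist_force'])
E
```

```text
332.49295113368686 197.5337808911149
[ 0.47981429 -0.04715233  0.06830299] [ 0.14340701 -1.67670036 -5.50088908]
```

View pics/s7c.png

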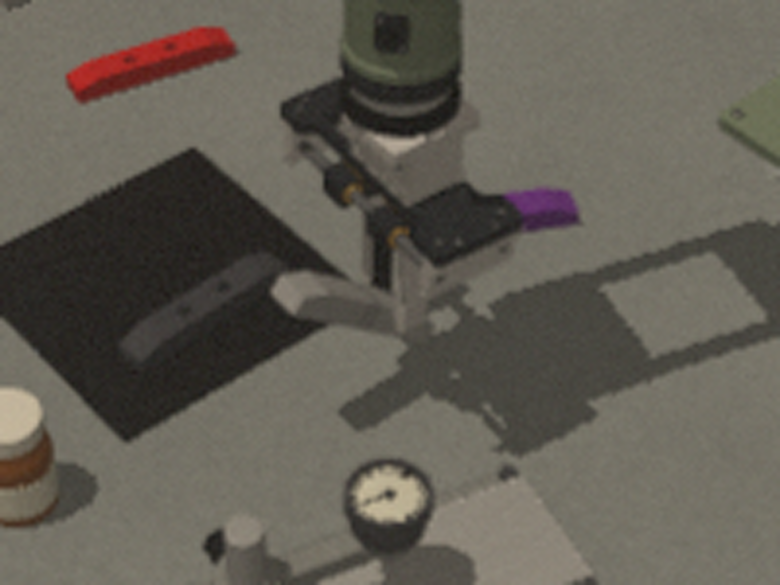

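The bar is nose-up at crop (290,290), gripped near its tail. I'll lower it slowly to contact, then ease the squeeze so it pivots down.

Emit:
{"name": "arm_command", "arguments": {"targets": [[-1, [0, 0, 0.4], [0, 0, 0]], [-1, [0, 0, 0.4], [0, 0, 0]], [-1, [0, 0, 0.2], [0, 0, 0]], [-1, [0, 0, 0.1], [0, 0, 0]], [-1, [0, 0, 0], [0, 0, 0]]]}}

```text
clock: 7.22
position: [0.4849, -0.046, 0.0272]
tool_rot: [[0.996, -0.089, 0.015], [-0.089, -0.996, -0.006], [0.015, 0.005, -1.0]]
wrist_force: [-1.0, -0.3, -4.6]
grip_width: 0.0255
```

Emit:
{"name": "arm_command", "arguments": {"targets": [[-1, [0, 0, 0.1], [0, -0.1, 0]], [-1, [0, 0, 0.1], [0, -0.1, 0]], [-1, [0, 0, 0], [0, 0, 0]]]}}

```text
clock: 7.47
position: [0.4899, -0.0456, 0.0252]
tool_rot: [[0.996, -0.085, 0.002], [-0.085, -0.996, -0.008], [0.003, 0.008, -1.0]]
wrist_force: [-0.3, -0.5, -5.3]
grip_width: 0.0253
```

Emit:
{"name": "arm_command", "arguments": {"targets": [[-1, [0, 0, 0.2], [0, 0, 0]], [-1, [0, 0, 0.12], [0, 0, 0]], [-1, [0, 0, 0], [0, 0, 0]]]}}

```text
clock: 7.72
position: [0.4982, -0.0457, 0.0189]
tool_rot: [[0.996, -0.082, 0.018], [-0.082, -0.997, -0.012], [0.019, 0.011, -1.0]]
wrist_force: [0.0, -0.2, -4.2]
grip_width: 0.025
```

Emit:
{"name": "arm_command", "arguments": {"targets": [[-1, [-0.05, 0, 0.2], [0, -0.1, 0]], [-1, [-0.05, 0, 0.12], [0, -0.1, 0]], [-1, [0, 0, 0.05], [0, 0, 0]], [-1, [0, 0, 0], [0, 0, 0]]]}}

```text
clock: 8.05
position: [0.5039, -0.0459, 0.0112]
tool_rot: [[0.997, -0.08, 0.015], [-0.08, -0.997, -0.014], [0.016, 0.013, -1.0]]
wrist_force: [-1.8, -2.1, -1.8]
grip_width: 0.0251
```

Contact is beginning (z force from -5 to -1.8 N). Easing the squeeze.

Emit:
{"name": "arm_command", "arguments": {"targets": [[-1, [0, 0, 0], [0, 0, 0]], [-1, [0, 0, 0], [0, 0, 0]], [-1, [0, 0, 0], [0, 0, 0]]], "squeeze": 20}}

```text
clock: 8.3
position: [0.504, -0.0449, 0.0102]
tool_rot: [[0.997, -0.079, 0.017], [-0.079, -0.997, -0.014], [0.018, 0.013, -1.0]]
wrist_force: [0.4, -1.4, -3.3]
grip_width: 0.0262
```

Emit:
{"name": "arm_command", "arguments": {"targets": [[-1, [0, 0, 0], [0, 0, 0]], [-1, [0, 0, 0], [0, 0, 0]], [-1, [0, 0, 0], [0, 0, 0]]], "squeeze": 10}}

```text
clock: 8.55
position: [0.5035, -0.0443, 0.0092]
tool_rot: [[0.997, -0.08, 0.017], [-0.08, -0.997, -0.013], [0.018, 0.012, -1.0]]
wrist_force: [-0.2, -0.5, -2.7]
grip_width: 0.0256
```

```bash
python3 - <<'E'
from h import *
cam('wrist','w8.png'); print(pose()[2]['wrist_force'],pose()[0])
E
```

```text
[ 0.18374714 -0.15875526 -2.93678827] [ 0.50345038 -0.04424094  0.00916854]
```

View pics/w8.png

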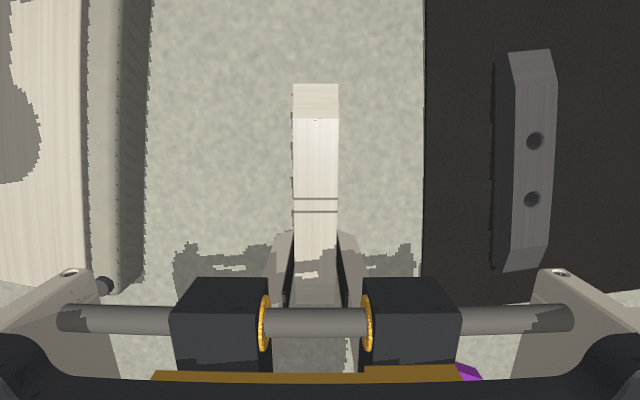

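The bar is level again, with lines at row 205, taper edge 118 and nose 84 as predicted for flat. I'll set it fully down and regrip firmly.

Emit:
{"name": "arm_command", "arguments": {"targets": [[-0.2, [0, 0, 0], [0, 0, 0]], [-0.2, [0, 0, 0.05], [0.1, -0.15, 0]], [-0.2, [0, 0, 0], [0, 0, 0]], [-0.2, [0, 0, 0], [0, 0, 0]]], "squeeze": 3}}

```text
clock: 8.93
position: [0.5056, -0.0445, 0.0088]
tool_rot: [[0.997, -0.08, 0.005], [-0.08, -0.997, -0.001], [0.005, 0.001, -1.0]]
wrist_force: [0.1, -0.7, 0.5]
grip_width: 0.0377
```

```bash
python3 - <<'E'
from h import *
p,R,s=pose(); print(p,R.round(3).tolist(),s['wrist_force'],s['grip_width']); cam('wrist','w9.png')
import pickle; M=model('wrist')
print(w2pix('wrist',[[.53,-.047,.021]]))
E
```

```text
[ 0.50562078 -0.04447062  0.00875928] [[0.997, -0.08, 0.005], [-0.08, -0.997, -0.001], [0.005, 0.001, -1.0]] [ 0.129638   -0.67011194  0.47748995] 0.03769784862772552
[[315.65660258 212.139965  ]]
```

View pics/w9.png

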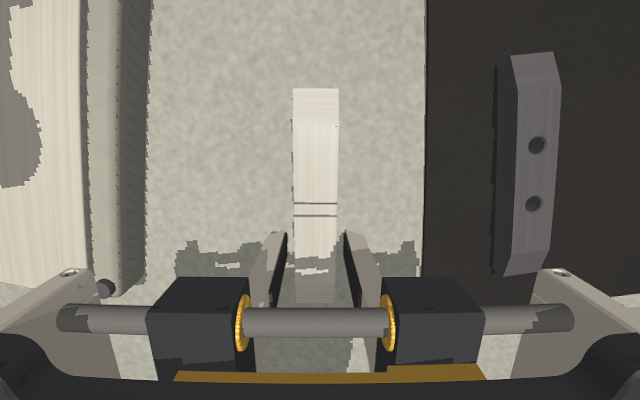

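Emit:
{"name": "arm_command", "arguments": {"targets": [[-0.2, [0, 0, 0.05], [0, 0, 0]], [-0.2, [0, 0, 0.03], [0, 0, 0]], [-1, [0, 0, 0], [0, 0, 0]], [-1, [0, 0, 0], [0, 0, 0]], [-1, [0, 0, 0], [0, 0, 0]], [-1, [0, 0, -0.2], [0, 0, 0]], [-1, [0, 0, -0.5], [0, 0, 0]], [-1, [0, 0, -0.8], [0, 0, 0]]], "squeeze": 60}}

```text
clock: 9.65
position: [0.4953, -0.0419, 0.0582]
tool_rot: [[0.997, -0.08, -0.018], [-0.08, -0.997, 0.005], [-0.018, -0.004, -1.0]]
wrist_force: [-0.2, -0.4, -5.3]
grip_width: 0.0252
```

```bash
python3 - <<'E'
from h import *
p,R,s=pose(); print(p,s['wrist_force'],s['grip_width'])
x,y=comp(-.19,0); print(x,y); plan([x,y,.11],CY)
E
```

```text
[ 0.49526017 -0.04192569  0.05817355] [-0.18613269 -0.39998512 -5.29346639] 0.02522742747310977
0.43479104054670814 0.1555480306238708
pos [ 0.4953 -0.0419  0.0582] yaw -0.0802 total shift u [-1.93 -4.8  -1.24] turn u [-0.02  0.19  1.61] rows 6
[[-0.32, -0.8, -0.21], [-0.0, 0.03, 0.27]]
[[-0.34, -0.79, -0.21], [-0.0, 0.03, 0.27]]
[[-0.36, -0.78, -0.21], [-0.01, 0.03, 0.27]]
[[-0.38, -0.77, -0.21], [-0.0, 0.03, 0.27]]
[[-0.41, -0.76, -0.21], [-0.01, 0.03, 0.26]]
[[-0.42, -0.76, -0.21], [-0.0, 0.04, 0.27]]
```

Emit:
{"name": "arm_command", "arguments": {"targets": [[-1, [-0.6, -0.2, -0.6], [0, 0.03, 0.2]], [-1, [-0.5, -0.7, -0.5], [0, 0.03, 0.27]], [-1, [-0.3, -0.8, -0.2], [0, 0.03, 0.27]], [-1, [-0.3, -0.8, 0], [0, 0.03, 0.27]], [-1, [-0.3, -0.8, 0], [0, 0.03, 0.27]], [-1, [-0.3, -0.8, 0], [0, 0.03, 0.27]], [-1, [-0.1, -0.5, 0], [0, 0, 0.1]], [-1, [0, 0, 0], [0, 0, 0]]]}}

```text
clock: 10.32
position: [0.4254, 0.1572, 0.1174]
tool_rot: [[0.966, -0.258, 0.001], [-0.258, -0.966, 0.001], [0.0, -0.001, -1.0]]
wrist_force: [0.9, 0.3, -5.6]
grip_width: 0.0255
```

```bash
python3 - <<'E'
from h import *
x,y=comp(-.165,0); plan([x,y,.065],CY)
cam('wrist','w10.png')
E
```

```text
pos [0.4254 0.1572 0.1174] yaw -0.2611 total shift u [ 0.86 -0.03  1.31] turn u [-0.01 -0.   -0.2 ] rows 2
[[0.43, -0.02, 0.65], [-0.01, -0.0, -0.1]]
[[0.43, -0.01, 0.66], [-0.0, -0.0, -0.1]]
```

View pics/w10.png

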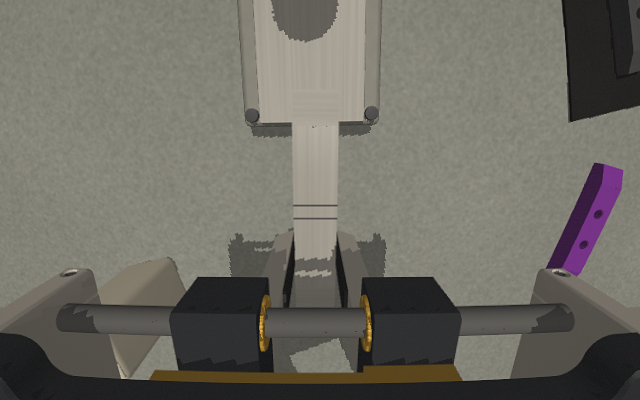

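Bar held level (lines at row 212, taper edge 126), nose well short of the dial.

Emit:
{"name": "arm_command", "arguments": {"targets": [[-1, [0.3, 0, 0.4], [0, 0, -0.1]], [-1, [0.3, 0, 0.5], [0, 0, -0.1]], [-1, [0.1, 0, 0.4], [0, 0, 0]], [-1, [0, 0, 0.1], [0, 0, 0]], [-1, [0, 0, 0], [0, 0, 0]]]}}

```text
clock: 10.78
position: [0.4492, 0.1454, 0.058]
tool_rot: [[0.972, -0.236, -0.007], [-0.236, -0.972, -0.004], [-0.006, 0.005, -1.0]]
wrist_force: [-0.0, -0.4, -4.7]
grip_width: 0.025
```

```bash
python3 - <<'E'
from h import *
print(tocomp(pose()[0]),pose()[2]['wrist_force'])
x,y=comp(-.14,0); plan([x,y,.051],CY)
E
```

```text
[-0.17356222 -0.00636331] [-9.87935451e-04 -3.67752027e-01 -4.74101726e+00]
pos [0.4492 0.1454 0.058 ] yaw -0.2378 total shift u [ 0.84 -0.16  0.17] turn u [0.05 0.06 0.03] rows 1
[[0.84, -0.16, 0.17], [0.05, 0.06, 0.03]]
```

Emit:
{"name": "arm_command", "arguments": {"targets": [[-1, [0.3, -0.06, 0], [0.02, 0.03, 0.01]], [-1, [0.4, -0.06, 0.02], [0.02, 0.03, 0.01]], [-1, [0.2, -0.04, 0.02], [0, 0, 0]], [-1, [0, 0, 0], [0, 0, 0]], [-1, [0, 0, 0], [0, 0, 0]]]}}

```text
clock: 11.2
position: [0.4883, 0.1407, 0.0578]
tool_rot: [[0.971, -0.24, 0.0], [-0.24, -0.971, -0.002], [0.0, 0.002, -1.0]]
wrist_force: [0.5, -0.2, -5.8]
grip_width: 0.0257
```

```bash
python3 - <<'E'
from h import *
print(tocomp(pose()[0]),pose()[2]['wrist_force'])
x,y=comp(-.14,0); plan([x,y,.049],CY)
E
```

```text
[-0.13455048 -0.00162319] [ 0.50943227 -0.20387236 -5.80566936]
pos [0.4883 0.1407 0.0578] yaw -0.2425 total shift u [-0.14 -0.04  0.22] turn u [ 0.02 -0.   -0.02] rows 1
[[-0.14, -0.04, 0.22], [0.02, -0.0, -0.02]]
```

Emit:
{"name": "arm_command", "arguments": {"targets": [[-1, [-0.05, -0.05, 0.15], [0.02, 0, 0]], [-1, [-0.05, 0, 0.1], [0, 0, 0]], [-1, [0, 0, 0.05], [0, 0, 0]], [-1, [0, 0, 0], [0, 0, 0]]]}}

```text
clock: 11.53
position: [0.4846, 0.1442, 0.0461]
tool_rot: [[0.971, -0.24, 0.003], [-0.24, -0.971, 0.0], [0.002, -0.001, -1.0]]
wrist_force: [0.4, -0.1, -3.7]
grip_width: 0.0257
```

Emit:
{"name": "arm_command", "arguments": {"targets": [[-1, [0, 0, 0], [0, 0, 0]], [-1, [0, 0, 0.02], [0, 0, 0]], [-1, [0, 0, 0], [0, 0, 0]]], "squeeze": 10}}

```text
clock: 11.78
position: [0.4846, 0.1443, 0.046]
tool_rot: [[0.971, -0.239, 0.004], [-0.239, -0.971, -0.0], [0.003, -0.001, -1.0]]
wrist_force: [-0.6, -0.3, -4.1]
grip_width: 0.0263
```

```bash
python3 - <<'E'
from h import *
import pickle
p,R,s=pose()
print(tocomp(p),p,s['wrist_force'])
x,y=comp(-.12,0); plan([x,y,p[2]],CY)
pickle.dump(model('wrist'),open('w11.pkl','wb')); cam('wrist','w11.png')
print(w2pix('wrist',[[*comp(0,0),.135],[*comp(-.12,.045),.040],[*comp(-.12,-.045),.040]]))
E
```

```text
[-0.13897057  0.00092439] [0.48456634 0.14426631 0.0460327 ] [-0.60867892 -0.31986687 -4.05728309]
pos [0.4846 0.1443 0.046 ] yaw -0.2413 total shift u [0.47 0.02 0.  ] turn u [-0.01 -0.03 -0.  ] rows 1
[[0.47, 0.02, 0.0], [-0.01, -0.03, -0.0]]
[[ 317.26065312 -116.64461787]
 [ 249.27955512  211.80253554]
 [ 382.56440361  211.85581263]]
```

View pics/w11.png

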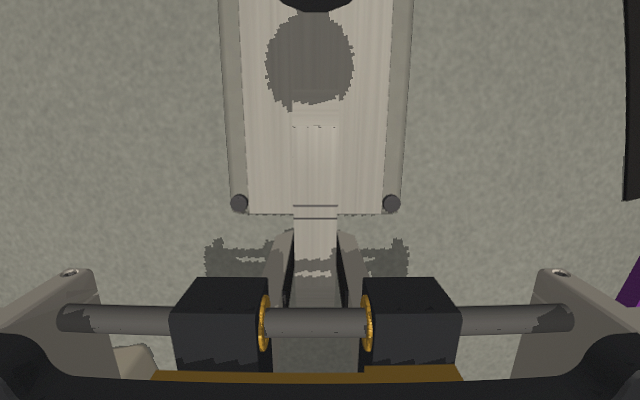

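Emit:
{"name": "arm_command", "arguments": {"targets": [[-1, [0.15, 0.02, 0.02], [0, 0, 0]], [-1, [0.25, 0, 0.02], [0, 0, 0]], [-1, [0.25, 0, 0], [0, 0, 0]], [-1, [0.2, 0, 0], [0, 0, 0]], [-1, [0, 0, 0], [0, 0, 0]]]}}

```text
clock: 12.25
position: [0.5122, 0.1378, 0.0456]
tool_rot: [[0.971, -0.238, -0.011], [-0.238, -0.971, 0.004], [-0.012, -0.001, -1.0]]
wrist_force: [0.6, -0.9, -4.8]
grip_width: 0.0259
```

```bash
python3 - <<'E'
from h import *
p,R,s=pose()
print(tocomp(p),p,s['wrist_force'])
x,y=comp(-.08,0); plan([x,y,.046],CY)
E
```

```text
[-0.11060979  0.00124028] [0.51218288 0.1378041  0.04561343] [ 0.6279794  -0.91280616 -4.82219988]
pos [0.5122 0.1378 0.0456] yaw -0.2405 total shift u [ 0.77  0.03 -0.02] turn u [-0.01  0.12  0.01] rows 1
[[0.77, 0.03, -0.02], [-0.01, 0.12, 0.01]]
```

Emit:
{"name": "arm_command", "arguments": {"targets": [[-1, [0, 0, 0.04], [0, 0.12, 0]], [-1, [0, 0, 0.03], [0, 0.05, 0]], [-1, [0, 0, 0], [0, 0, 0]]]}}

```text
clock: 12.5
position: [0.5131, 0.1376, 0.0451]
tool_rot: [[0.971, -0.239, 0.006], [-0.239, -0.971, -0.0], [0.006, -0.001, -1.0]]
wrist_force: [1.2, 0.3, -4.6]
grip_width: 0.0259
```

```bash
python3 - <<'E'
from h import *
p,R,s=pose()
print(tocomp(p),p,s['wrist_force'],R[2])
E
```

```text
[-0.10969746  0.00128045] [0.51307843 0.13762536 0.04513602] [ 1.18076112  0.28483243 -4.56642298] [ 0.00632838 -0.00125934 -0.99997918]
```

Emit:
{"name": "arm_command", "arguments": {"targets": [[-1, [0, 0, 0.05], [0, -0.05, 0]], [-1, [0, 0, 0.05], [0, 0, 0]], [-1, [0, 0, 0], [0, 0, 0]]]}}

```text
clock: 12.75
position: [0.5136, 0.1376, 0.0449]
tool_rot: [[0.971, -0.238, 0.003], [-0.238, -0.971, 0.0], [0.003, -0.001, -1.0]]
wrist_force: [-0.8, 1.0, -5.0]
grip_width: 0.0255
```

```bash
python3 - <<'E'
from h import *
p,R,s=pose()
print(tocomp(p),p,s['wrist_force'],R[2])
im=cam('wrist','w12.png'); cv2.imwrite('pics/w12c.png',cv2.resize(im[0:280,200:430],None,fx=2.1,fy=2.1))
im=cam('scene','s12.png'); cv2.imwrite('pics/s12c.png',cv2.resize(im[200:320,260:410],None,fx=4.5,fy=4.5,interpolation=cv2.INTER_CUBIC))
E
```

```text
[-0.10916917  0.00136582] [0.51361183 0.13758217 0.04494153] [-0.84861291  0.96607654 -4.98419687] [ 2.54149210e-03 -7.79528602e-04 -9.99996467e-01]
```

View pics/s12c.png

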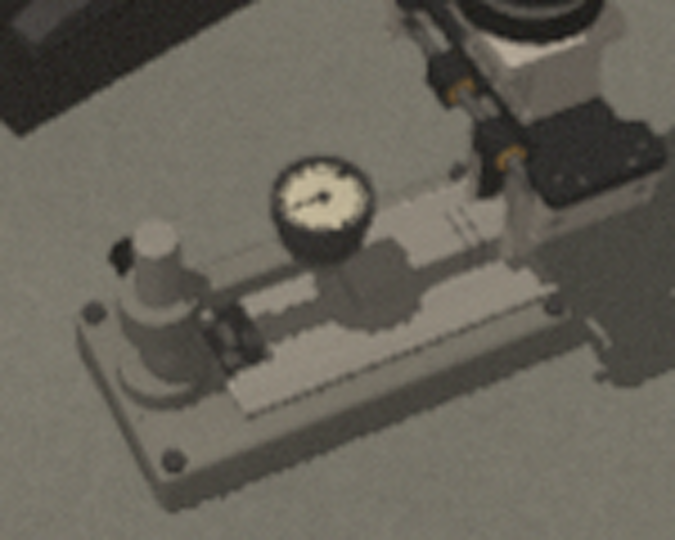

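View pics/w12c.png

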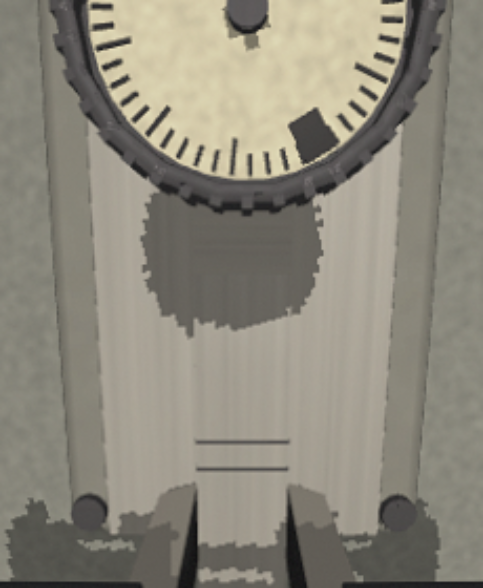

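Emit:
{"name": "arm_command", "arguments": {"targets": [[-1, [0, 0, 0.1], [0, 0, 0]], [-1, [0, 0, 0.1], [0, 0, 0]]]}}

```text
clock: 13.02
position: [0.5168, 0.1369, 0.0409]
tool_rot: [[0.971, -0.237, 0.008], [-0.237, -0.971, -0.002], [0.008, -0.0, -1.0]]
wrist_force: [-6.0, -2.3, 15.2]
grip_width: 0.0259
```

```bash
python3 - <<'E'
from h import *
p,R,s=pose()
print(tocomp(p),p,s['wrist_force'],R[2])
E
```

```text
[-0.10593303  0.00144441] [0.5167732  0.13688611 0.04085876] [-6.01180154 -2.31210581 15.20187008] [ 8.44497262e-03 -4.05666908e-04 -9.99964258e-01]
```

The fingertips have reached the plate, so the bar certainly lies on it. I'll open, rise a little and take a light grip.

Emit:
{"name": "arm_command", "arguments": {"targets": [[-0.3, [0, 0, -0.05], [0, 0, 0]], [-0.3, [0, 0, -0.06], [0, 0, 0]], [-0.3, [0, 0, -0.04], [0, 0, 0]], [-0.3, [0, 0, 0], [0, 0, 0]]]}}

```text
clock: 13.35
position: [0.52, 0.137, 0.0487]
tool_rot: [[0.971, -0.238, 0.015], [-0.238, -0.971, -0.001], [0.015, -0.003, -1.0]]
wrist_force: [0.1, 0.2, -0.6]
grip_width: 0.0329
```

```bash
python3 - <<'E'
from h import *
p,R,s=pose()
print(tocomp(p),p,s['wrist_force'],R[2],s['grip_width'])
im=cam('wrist','w13.png'); cv2.imwrite('pics/w13c.png',cv2.resize(im[0:280,200:430],None,fx=2.1,fy=2.1))
x,y=comp(-.11,0.0); plan([x,y,.046],CY)
E
```

```text
[-0.10286185  0.0023015 ] [0.51996019 0.13698542 0.04869041] [ 0.08884176  0.19023302 -0.57527172] [ 0.01503706 -0.00255495 -0.99988367] 0.03292277210286728
pos [0.5198 0.137  0.0485] yaw -0.2399 total shift u [-0.18  0.06  0.06] turn u [-0.02 -0.15  0.01] rows 1
[[-0.18, 0.06, 0.06], [-0.02, -0.15, 0.01]]
```

View pics/w13c.png

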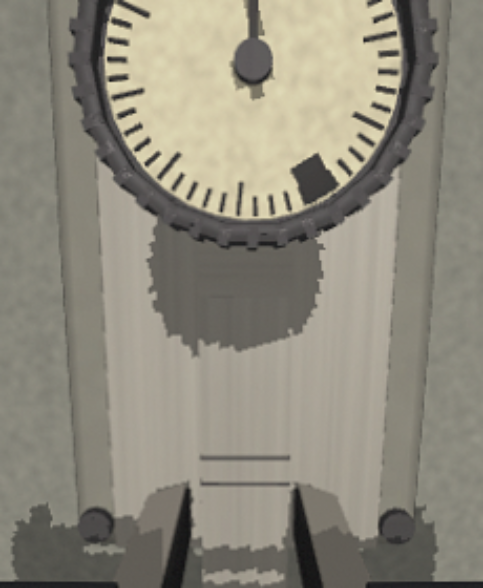

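```bash
python3 - <<'E'
from h import *
f=lambda p:(200+p[0]/2.1,p[1]/2.1)
P=pix2w('wrist',[f((245.5,470)),f((200,457)),f((290.5,457))],.061); print([tocomp(q) for q in P])
P=pix2w('wrist',[f((190,200)),f((252,60))],[.061,.135]); print([tocomp(q) for q in P])
E
```

```text
[array([-0.08623125,  0.00081088]), array([-0.08228285,  0.01406367]), array([-0.08221835, -0.01226543])]
[array([-0.01145604,  0.01567602]), array([-0.00037827,  0.00047157])]
```

Emit:
{"name": "arm_command", "arguments": {"targets": [[-0.3, [-0.3, 0.03, 0.03], [0, -0.15, 0]], [-0.3, [-0.12, 0.03, 0.06], [0, -0.05, 0]], [-0.3, [0, 0, 0.02], [0, 0, 0]]]}}

```text
clock: 13.65
position: [0.5013, 0.1389, 0.0433]
tool_rot: [[0.971, -0.238, -0.007], [-0.238, -0.971, 0.004], [-0.007, -0.003, -1.0]]
wrist_force: [0.2, 0.3, -0.4]
grip_width: 0.0327
```

```bash
python3 - <<'E'
from h import *
p,R,s=pose()
print(tocomp(p),p,s['wrist_force'],s['grip_width'])
x,y=comp(-.117,0.0008); plan([x,y,.046],CY)
E
```

```text
[-0.12143205 -0.00027593] [0.50131151 0.1389147  0.04330332] [ 0.23488111  0.33863109 -0.44851228] 0.03273698004833421
pos [0.5013 0.1389 0.0433] yaw -0.2399 total shift u [ 0.11 -0.03 -0.07] turn u [-0.03  0.07  0.01] rows 1
[[0.11, -0.03, -0.07], [-0.03, 0.07, 0.01]]
```

Emit:
{"name": "arm_command", "arguments": {"targets": [[-0.3, [0.1, -0.03, -0.07], [-0.03, 0.07, 0.01]], [-0.3, [0, 0, -0.02], [0, 0, 0]], [-1, [0, 0, 0], [0, 0, 0]], [-1, [0, 0, 0], [0, 0, 0]], [-1, [0, 0, 0], [0, 0, 0]]], "squeeze": 10}}

```text
clock: 14.07
position: [0.5044, 0.1394, 0.046]
tool_rot: [[0.971, -0.238, -0.002], [-0.238, -0.971, -0.001], [-0.002, 0.001, -1.0]]
wrist_force: [-0.2, -0.2, 0.2]
grip_width: 0.0257
```

```bash
python3 - <<'E'
from h import *
p,R,s=pose()
print(tocomp(p),p,s['wrist_force'],s['grip_width'])
x,y=comp(-.117,0.0008); plan([x,y,.046],CY)
E
```

```text
[-0.11857639  0.0009019 ] [0.50436575 0.13937692 0.04604021] [-0.15452269 -0.18154345  0.24235776] 0.025693653536591705
pos [0.5044 0.1394 0.046 ] yaw -0.2404 total shift u [0.04 0.   0.  ] turn u [0.01 0.02 0.01] rows 1
[[0.04, 0.0, 0.0], [0.01, 0.02, 0.01]]
```

Emit:
{"name": "arm_command", "arguments": {"targets": [[-1, [0.15, 0, 0], [0, 0, 0]], [-1, [0.15, 0, 0], [0, 0, 0]], [-1, [0.15, 0, 0], [0, 0.02, 0]], [-1, [0.1, 0, 0], [0, 0, 0]]]}}

```text
clock: 14.4
position: [0.5133, 0.1371, 0.0456]
tool_rot: [[0.971, -0.238, -0.03], [-0.238, -0.971, 0.003], [-0.03, 0.004, -1.0]]
wrist_force: [-7.4, 1.4, 8.3]
grip_width: 0.0257
```

```bash
python3 - <<'E'
from h import *
p,R,s=pose()
print(tocomp(p),p,s['wrist_force'],s['grip_width'])
x,y=comp(-.08,0.0008); plan([x,y,.046],CY)
E
```

```text
[-0.10935766  0.00083005] [0.51330091 0.13710687 0.04560756] [-7.43530814  1.40394451  8.29775965] 0.025730005863430442
pos [0.5133 0.1371 0.0456] yaw -0.2406 total shift u [ 0.73  0.   -0.03] turn u [0.04 0.3  0.  ] rows 1
[[0.73, 0.0, -0.03], [0.04, 0.3, 0.0]]
```

Emit:
{"name": "arm_command", "arguments": {"targets": [[-1, [0.05, 0, -0.03], [0, 0.3, 0]], [-1, [0.1, 0, -0.01], [0, 0.15, 0]], [-1, [0.1, 0, 0], [0, 0.1, 0]]]}}

```text
clock: 14.65
position: [0.5187, 0.1352, 0.0456]
tool_rot: [[0.971, -0.239, 0.015], [-0.239, -0.971, -0.01], [0.017, 0.006, -1.0]]
wrist_force: [-10.8, 2.8, 12.2]
grip_width: 0.0262
```

```bash
python3 - <<'E'
from h import *
p,R,s=pose()
print(tocomp(p),p,s['wrist_force'],R[2])
E
```

```text
[-0.10360818  0.00024376] [0.5187443  0.13516528 0.04558814] [-10.78824734   2.80681721  12.2426309 ] [ 0.01653977  0.00575621 -0.99984664]
```

Emit:
{"name": "arm_command", "arguments": {"targets": [[-1, [0, 0, -0.06], [0, -0.1, 0]], [-1, [0, 0, 0], [0, 0, 0]]]}}

```text
clock: 14.82
position: [0.5183, 0.1351, 0.0475]
tool_rot: [[0.971, -0.238, 0.005], [-0.238, -0.971, -0.008], [0.007, 0.006, -1.0]]
wrist_force: [0.6, 0.3, -4.0]
grip_width: 0.0259
```

```bash
python3 - <<'E'
from h import *
p,R,s=pose()
print(tocomp(p),p,s['wrist_force'],R[2])
E
```

```text
[-0.10401421  0.00010793] [0.51831759 0.13513028 0.04749648] [ 0.56597748  0.28678961 -3.95736607] [ 0.00710243  0.00618201 -0.99995567]
```

Emit:
{"name": "arm_command", "arguments": {"targets": [[-1, [0.15, 0, 0], [-0.03, 0.05, 0]], [-1, [0.15, 0, 0], [-0.02, 0.05, 0]], [-1, [0.1, 0, 0], [0, 0.03, 0]]]}}

```text
clock: 15.07
position: [0.5312, 0.1311, 0.0457]
tool_rot: [[0.971, -0.238, 0.01], [-0.238, -0.971, -0.016], [0.014, 0.013, -1.0]]
wrist_force: [-10.0, 2.5, 6.5]
grip_width: 0.0258
```

```bash
cat >> h.py <<'E'
def st():
    p,R,s=pose(); print('comp',tocomp(p).round(4),'z',p[2].round(4),'F',np.round(s['wrist_force'],1),'yawerr',round(float(np.arctan2(R[1,0],R[0,0])-CY),4),'tilt',R[2,:2].round(3),'w',round(s['grip_width'],4),'t',s['clock'])
E
python3 -c "
from h import *
st()"
```

```text
comp [-0.0905 -0.0007] z 0.0457 F [-10.    2.5   6.5] yawerr 0.0007 tilt [0.014 0.013] w 0.0258 t 15.0667
```

Emit:
{"name": "arm_command", "arguments": {"targets": [[-1, [0, 0.01, -0.06], [0.1, -0.1, 0]], [-1, [0, 0, 0], [0.03, 0, 0]]]}}

```text
clock: 15.23
position: [0.5318, 0.1307, 0.0474]
tool_rot: [[0.971, -0.238, 0.003], [-0.238, -0.971, -0.001], [0.003, 0.0, -1.0]]
wrist_force: [-1.5, 1.3, -4.2]
grip_width: 0.026
```

```bash
python3 -c "
from h import *
st(); import pickle
im=cam('wrist','w14.png'); print(tocomp(pix2w('wrist',[(316,224)],.061)[0]))
im=cam('scene','s14.png'); cv2.imwrite('pics/s14c.png',cv2.resize(im[220:300,270:390],None,fx=6,fy=6,interpolation=cv2.INTER_CUBIC))"
```

```text
comp [-0.0899 -0.001 ] z 0.0474 F [-1.5  1.3 -4.2] yawerr 0.001 tilt [0.003 0.   ] w 0.026 t 15.2333
[-0.07256565 -0.00202223]
```

View pics/w14.png

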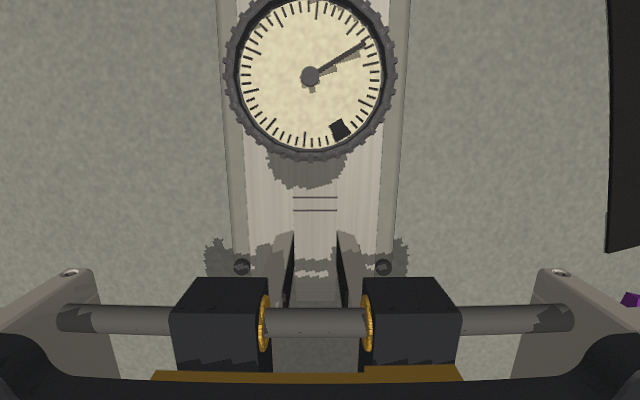

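View pics/s14c.png

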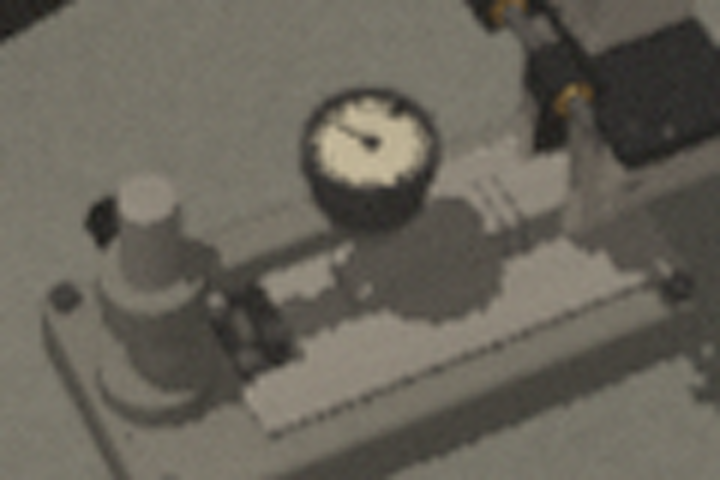

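Needle at (365,43) has turned about 60°, i.e. roughly 1.7 mm lift: the taper is under the tip. Continuing gently.

Emit:
{"name": "arm_command", "arguments": {"targets": [[-1, [0.12, 0, -0.02], [0, 0.03, 0]], [-1, [0.12, 0, -0.02], [0.03, 0.03, 0]]]}}

```text
clock: 15.5
position: [0.5369, 0.1287, 0.0472]
tool_rot: [[0.971, -0.238, 0.001], [-0.238, -0.971, 0.001], [0.001, -0.001, -1.0]]
wrist_force: [-5.1, 1.4, -2.9]
grip_width: 0.0259
```

```bash
python3 -c "
from h import *
st()"
```

```text
comp [-0.0844 -0.0017] z 0.0472 F [-5.1  1.4 -2.9] yawerr 0.0007 tilt [ 0.001 -0.001] w 0.0259 t 15.5
```

Emit:
{"name": "arm_command", "arguments": {"targets": [[-1, [0.12, -0.02, -0.02], [0, 0.03, 0]], [-1, [0.12, -0.02, -0.02], [0, 0.03, 0]]]}}

```text
clock: 15.67
position: [0.5418, 0.1279, 0.0467]
tool_rot: [[0.971, -0.238, -0.004], [-0.238, -0.971, -0.001], [-0.004, 0.002, -1.0]]
wrist_force: [-5.9, 1.0, -2.5]
grip_width: 0.0261
```

```bash
python3 -c "
from h import *
st()"
```

```text
comp [-0.0795 -0.0013] z 0.0467 F [-5.9  1.  -2.5] yawerr 0.0005 tilt [-0.004  0.002] w 0.0261 t 15.6667
```

Emit:
{"name": "arm_command", "arguments": {"targets": [[-1, [0.1, -0.03, -0.02], [0, 0.05, 0]]]}}

```text
clock: 15.75
position: [0.5445, 0.1279, 0.0467]
tool_rot: [[0.971, -0.238, -0.003], [-0.238, -0.971, -0.003], [-0.002, 0.003, -1.0]]
wrist_force: [-3.7, 0.5, -2.3]
grip_width: 0.0256
```

Emit:
{"name": "arm_command", "arguments": {"targets": [[-1, [0.1, -0.02, -0.01], [0, 0.05, 0]]]}}

```text
clock: 15.83
position: [0.5476, 0.1276, 0.0464]
tool_rot: [[0.971, -0.238, -0.001], [-0.238, -0.971, -0.004], [0.0, 0.004, -1.0]]
wrist_force: [-4.0, 0.6, -3.9]
grip_width: 0.0258
```

```bash
python3 -c "
from h import *
st(); cam('wrist','w15.png')"
```

```text
comp [-0.0738 -0.0003] z 0.0464 F [-4.   0.6 -3.9] yawerr 0.0002 tilt [0.    0.004] w 0.0258 t 15.8333
```

View pics/w15.png

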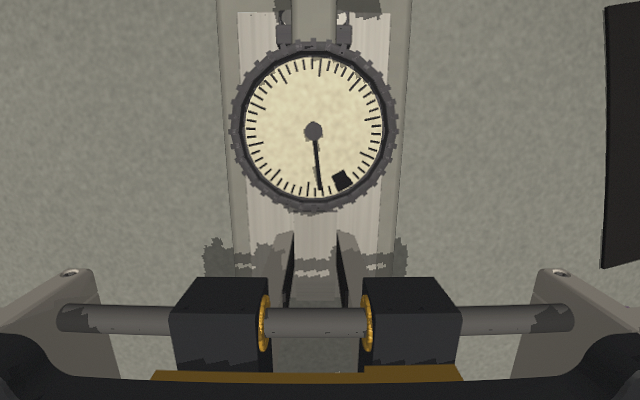

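Needle near (320,190), about 4.8 mm lift: the tip is on the flat top. Creeping to the screw.

Emit:
{"name": "arm_command", "arguments": {"targets": [[-1, [0.09, 0, -0.01], [0.03, 0.04, 0]]]}}

```text
clock: 15.97
position: [0.5495, 0.1271, 0.0461]
tool_rot: [[0.971, -0.238, -0.0], [-0.238, -0.971, -0.002], [-0.0, 0.002, -1.0]]
wrist_force: [-11.1, 2.6, -1.8]
grip_width: 0.0258
```

Emit:
{"name": "arm_command", "arguments": {"targets": [[-1, [0.08, 0, -0.01], [0.03, 0.04, 0]]]}}

```text
clock: 16.05
position: [0.5497, 0.127, 0.0457]
tool_rot: [[0.971, -0.238, -0.003], [-0.238, -0.971, 0.001], [-0.003, -0.001, -1.0]]
wrist_force: [-9.8, 2.9, 4.5]
grip_width: 0.0258
```

```bash
python3 -c "
from h import *
st()"
```

```text
comp [-0.0716 -0.0003] z 0.0457 F [-9.8  2.9  4.5] yawerr 0.0004 tilt [-0.003 -0.001] w 0.0258 t 16.05
```

Advance stopped with push at about 10 N, of which about 4–5 N is friction: against the screw. Holding lightly for a few rows.

Emit:
{"name": "arm_command", "arguments": {"targets": [[-1, [0.06, 0, -0.02], [0, 0.02, 0]], [-1, [0.06, 0, -0.01], [0, 0.02, 0]], [-1, [0.06, 0, -0.01], [0, 0.02, 0]]]}}

```text
clock: 16.3
position: [0.5498, 0.127, 0.0457]
tool_rot: [[0.971, -0.238, -0.012], [-0.238, -0.971, 0.003], [-0.012, 0.0, -1.0]]
wrist_force: [-7.8, 1.6, -0.4]
grip_width: 0.0258
```

```bash
python3 -c "
from h import *
st();im=cam('wrist','w16.png')
im=cam('scene','s16.png'); cv2.imwrite('pics/s16c.png',cv2.resize(im[220:300,270:390],None,fx=6,fy=6,interpolation=cv2.INTER_CUBIC))"
```

```text
comp [-0.0715 -0.0003] z 0.0457 F [-7.8  1.6 -0.4] yawerr 0.001 tilt [-0.012  0.   ] w 0.0258 t 16.3
```

View pics/w16.png

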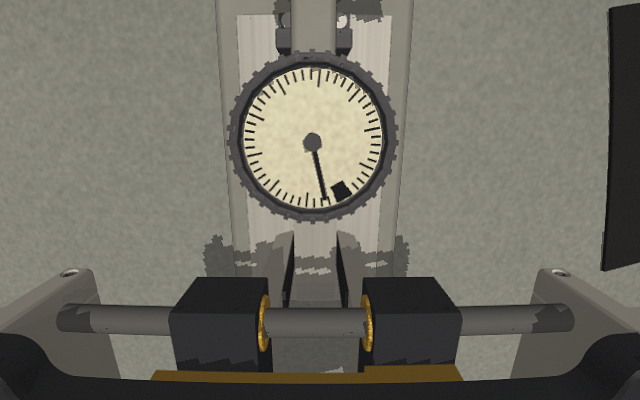

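View pics/s16c.png

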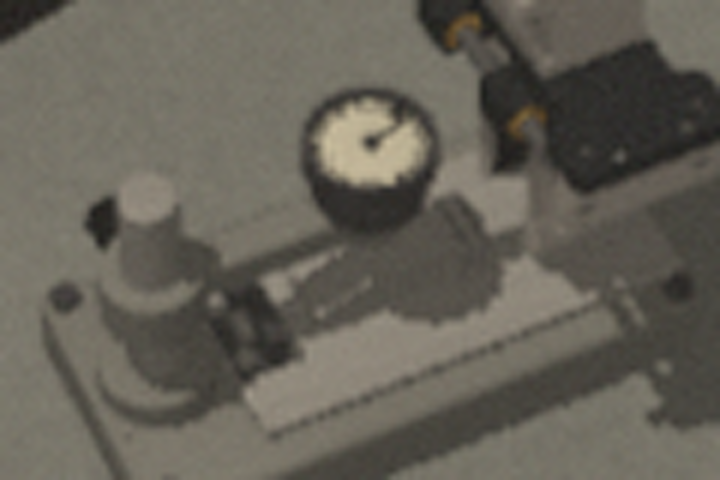

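Emit:
{"name": "arm_command", "arguments": {"targets": [[-1, [0.1, 0, -0.02], [0, 0.1, 0]], [-1, [0.1, 0, -0.01], [0, 0.05, 0]]]}}

```text
clock: 16.57
position: [0.5499, 0.1269, 0.0457]
tool_rot: [[0.971, -0.238, -0.014], [-0.238, -0.971, 0.002], [-0.014, 0.002, -1.0]]
wrist_force: [-12.0, 2.1, 5.1]
grip_width: 0.0261
```

Emit:
{"name": "arm_command", "arguments": {"targets": [[-1, [0.1, 0, -0.01], [0, 0.05, 0]]]}}

```text
clock: 16.65
position: [0.5501, 0.1269, 0.0457]
tool_rot: [[0.971, -0.237, -0.018], [-0.237, -0.971, 0.002], [-0.018, 0.002, -1.0]]
wrist_force: [-11.1, 2.6, 1.4]
grip_width: 0.0258
```

```bash
python3 -c "
from h import *
st()"
```

```text
comp [-0.0712 -0.0003] z 0.0457 F [-11.1   2.6   1.4] yawerr 0.0015 tilt [-0.018  0.002] w 0.0258 t 16.65
```

Pressed about 11–12 N total for 0.25 s, with no further motion. Needle about 18° clockwise of zero. Releasing.

Emit:
{"name": "arm_command", "arguments": {"targets": [[-1, [0, 0, 0], [0, 0, 0]], [-0.4, [0, 0, 0], [0, 0, 0]], [-0.2, [0, 0, 0], [0, 0, 0]], [-0.1, [0, 0, 0], [0, 0, 0]], [-0.1, [0, 0, -0.2], [0, 0.1, 0]], [0.2, [0, 0, -0.6], [0, 0.1, 0]], [1, [0, 0, -0.9], [0, 0, 0]], [1, [0, 0, -0.9], [0, 0, 0]]], "squeeze": 10}}

```text
clock: 17.32
position: [0.5536, 0.1256, 0.1521]
tool_rot: [[0.971, -0.238, 0.012], [-0.238, -0.971, -0.005], [0.012, 0.002, -1.0]]
wrist_force: [1.1, -0.3, 0.6]
grip_width: 0.059
```

```bash
python3 -c "
from h import *
st();im=cam('wrist','w17.png')
plan([*C,.18],CY)"
```

```text
comp [-0.0674 -0.0007] z 0.1521 F [ 1.1 -0.3  0.6] yawerr 0.0008 tilt [0.012 0.002] w 0.059 t 17.3167
pos [0.5595 0.1262 0.1615] yaw -0.24 total shift u [ 1.56  0.03 -0.42] turn u [-0.03 -0.27  0.01] rows 2
[[0.78, 0.02, -0.21], [-0.01, -0.14, 0.01]]
[[0.78, 0.01, -0.22], [-0.02, -0.13, 0.0]]
```

View pics/w17.png

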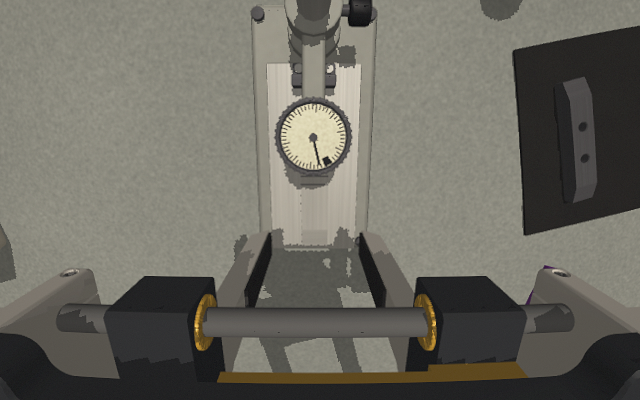

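```bash
python3 -c "
import cv2
im=cv2.imread('pics/w17.png'); cv2.imwrite('pics/w17c.png',cv2.resize(im[55:250,255:375],None,fx=5,fy=5,interpolation=cv2.INTER_CUBIC)[:600])"
```

View pics/w17c.png

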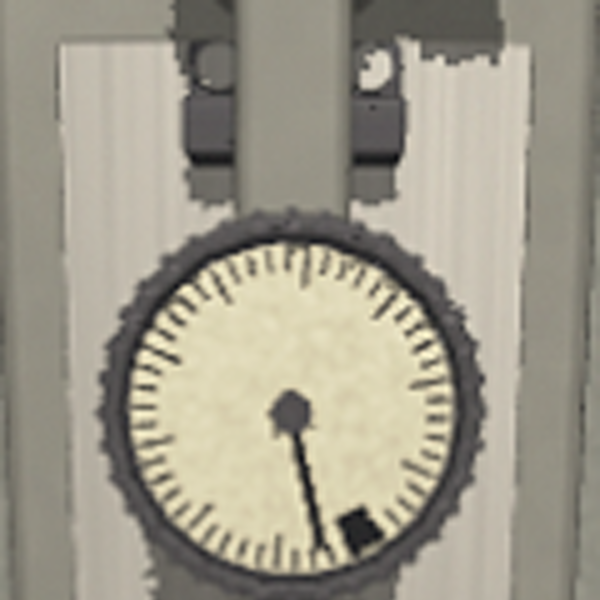

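Needle tip at crop (320,548), zero at (358,533), centre (291,411): needle about 17° (0.29 rad) clockwise of zero, so the bezel must turn clockwise 0.29.

Emit:
{"name": "arm_command", "arguments": {"targets": [[1, [0.7, 0.02, -0.2], [0, -0.1, 0]], [1, [0.7, 0.02, -0.15], [0, -0.1, 0]], [1, [0.2, 0, 0], [0, 0, 0]], [1, [0, 0, 0], [0, 0, 0]], [1, [0, 0, 0], [0, 0, 0]]]}}

```text
clock: 17.78
position: [0.6263, 0.1093, 0.1875]
tool_rot: [[0.971, -0.237, 0.026], [-0.237, -0.971, 0.001], [0.025, -0.007, -1.0]]
wrist_force: [-1.2, 0.3, -0.2]
grip_width: 0.093
```

```bash
python3 -c "
from h import *
st();plan([*C,.124],CY)"
```

```text
comp [0.007  0.0008] z 0.1875 F [-1.2  0.3 -0.2] yawerr 0.0015 tilt [ 0.025 -0.007] w 0.093 t 17.7833
pos [0.6263 0.1093 0.1875] yaw -0.2395 total shift u [-0.22  0.03  1.58] turn u [-0.07 -0.25  0.02] rows 2
[[-0.11, 0.01, 0.79], [-0.04, -0.13, 0.01]]
[[-0.09, 0.02, 0.79], [-0.03, -0.12, 0.01]]
```

Emit:
{"name": "arm_command", "arguments": {"targets": [[1, [-0.15, 0.02, 0.4], [-0.05, -0.15, 0]], [1, [-0.1, 0.02, 0.4], [-0.03, -0.15, 0]], [1, [-0.05, 0, 0.3], [0, -0.05, 0]], [1, [0, 0, 0], [0, 0, 0]], [1, [0, 0, 0], [0, 0, 0]]]}}

```text
clock: 18.2
position: [0.607, 0.1121, 0.1347]
tool_rot: [[0.972, -0.235, -0.022], [-0.235, -0.972, 0.001], [-0.022, 0.004, -1.0]]
wrist_force: [-0.3, 0.6, -0.0]
grip_width: 0.0943
```

```bash
python3 -c "
from h import *
st();plan([*C,.124],CY)"
```

```text
comp [-0.0124 -0.0011] z 0.1347 F [-0.3  0.6 -0. ] yawerr 0.0033 tilt [-0.022  0.004] w 0.0943 t 18.2
pos [0.607  0.1121 0.1347] yaw -0.2377 total shift u [ 0.32 -0.03  0.26] turn u [0.04 0.22 0.03] rows 1
[[0.32, -0.03, 0.26], [0.04, 0.22, 0.03]]
```

Emit:
{"name": "arm_command", "arguments": {"targets": [[1, [0.25, -0.03, 0.15], [0.04, 0.15, 0.03]], [1, [0.05, 0, 0.05], [0, 0.05, 0]], [1, [0, 0, 0], [0, 0, 0]]]}}

```text
clock: 18.45
position: [0.618, 0.1108, 0.1235]
tool_rot: [[0.971, -0.238, -0.004], [-0.238, -0.971, 0.0], [-0.004, 0.001, -1.0]]
wrist_force: [0.1, -0.7, -0.4]
grip_width: 0.0941
```

```bash
python3 -c "
from h import *
st();plan([*C,.124],CY);cam('wrist','w18.png')"
```

```text
comp [-0.0014  0.0002] z 0.1235 F [ 0.1 -0.7 -0.4] yawerr 0.0007 tilt [-0.004  0.001] w 0.0941 t 18.45
pos [0.618  0.1108 0.1235] yaw -0.2403 total shift u [ 0.04  0.01 -0.01] turn u [0.01 0.04 0.01] rows 1
[[0.04, 0.01, -0.01], [0.01, 0.04, 0.01]]
```

View pics/w18.png

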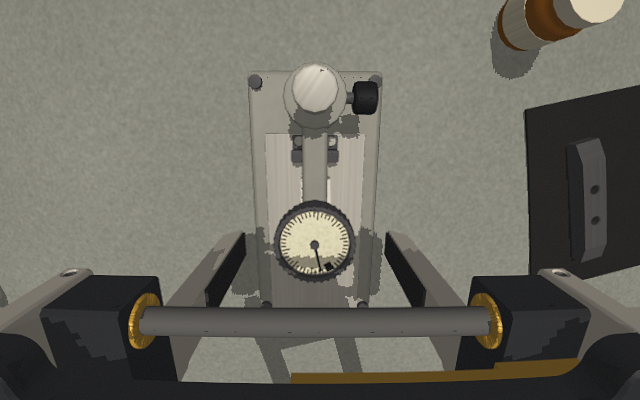

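Emit:
{"name": "arm_command", "arguments": {"targets": [[-1, [0.02, 0.01, 0], [0, 0.02, 0]], [-1, [0, 0, 0], [0, 0, 0]], [-1, [0, 0, 0], [0, 0, 0]], [-1, [0, 0, 0], [0, 0, 0]], [-1, [0, 0, 0], [0, 0, 0]]], "squeeze": 25}}

```text
clock: 18.92
position: [0.6206, 0.11, 0.126]
tool_rot: [[0.971, -0.238, 0.003], [-0.238, -0.971, -0.0], [0.003, -0.0, -1.0]]
wrist_force: [0.6, 0.0, -0.5]
grip_width: 0.0642
```

```bash
python3 -c "
from h import *
st();plan([*C,.124],CY-.29)"
```

```text
comp [0.0014 0.0001] z 0.126 F [ 0.6  0.  -0.5] yawerr 0.0004 tilt [ 0.003 -0.   ] w 0.0642 t 18.9167
pos [0.6206 0.11   0.126 ] yaw -0.2406 total shift u [-0.03  0.    0.05] turn u [-0.01 -0.02  2.9 ] rows 3
[[-0.01, 0.0, 0.02], [-0.0, -0.01, 0.97]]
[[-0.01, 0.0, 0.01], [-0.0, -0.01, 0.97]]
[[-0.01, 0.01, 0.02], [-0.01, -0.0, 0.96]]
```

Still closing (64 mm).

Emit:
{"name": "arm_command", "arguments": {"targets": [[-1, [-0.02, 0, 0.02], [0, 0, 0]], [-1, [0, 0, 0], [0, 0, 0]], [-1, [0, 0, 0], [0, 0, 0]], [-1, [0, 0, 0], [0, 0, 0]]]}}

```text
clock: 19.25
position: [0.6202, 0.1106, 0.1256]
tool_rot: [[0.971, -0.238, 0.004], [-0.238, -0.971, 0.0], [0.004, -0.001, -1.0]]
wrist_force: [-0.8, 0.4, -0.7]
grip_width: 0.0513
```

```bash
python3 -c "
from h import *
st()"
```

```text
comp [0.0007 0.0006] z 0.1256 F [-0.8  0.4 -0.7] yawerr 0.0011 tilt [ 0.004 -0.001] w 0.0513 t 19.25
```

Gripped (51 mm). Turning clockwise.

Emit:
{"name": "arm_command", "arguments": {"targets": [[-1, [0, 0, 0], [0, 0, 0.6]], [-1, [0, 0, 0], [0, 0, 0.6]], [-1, [0, 0, 0], [0, 0, 0.6]], [-1, [0, 0, 0], [0, 0, 0.6]], [-1, [0, 0, 0], [0, 0, 0.4]], [-1, [0, 0, 0], [0, 0, 0]]]}}

```text
clock: 19.75
position: [0.6202, 0.1109, 0.1257]
tool_rot: [[0.862, -0.507, 0.004], [-0.507, -0.862, 0.0], [0.004, -0.002, -1.0]]
wrist_force: [0.6, 1.2, -0.8]
grip_width: 0.0517
```

```bash
python3 -c "
from h import *
st();im=cam('wrist','w19.png');cv2.imwrite('pics/w19c.png',cv2.resize(im[180:300,240:390],None,fx=5,fy=5,interpolation=cv2.INTER_CUBIC))"
```

```text
comp [0.0007 0.0009] z 0.1257 F [ 0.6  1.2 -0.8] yawerr -0.2904 tilt [ 0.004 -0.002] w 0.0517 t 19.75
```

View pics/w19c.png

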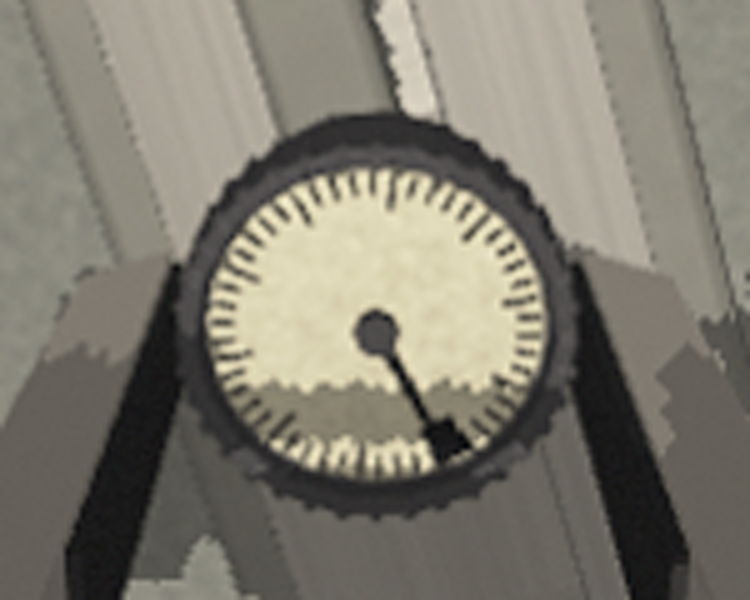

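Zero (447,438) is nearly under the needle, about 2° short; a little more, then release.

Emit:
{"name": "arm_command", "arguments": {"targets": [[-1, [0, 0, 0], [0, 0, 0.45]], [-1, [0, 0, 0], [0, 0, 0]], [-0.1, [0, 0, 0], [0, 0, 0]], [0.3, [0, 0, 0], [0, 0, 0]], [0.6, [0, 0, 0], [0, 0, 0]], [1, [0, 0, 0], [0, 0, 0]], [1, [0, 0, -0.4], [0, 0, 0]], [1, [0, 0, -0.8], [0, 0, 0]]]}}

```text
clock: 20.47
position: [0.6141, 0.1103, 0.1662]
tool_rot: [[0.842, -0.539, -0.013], [-0.539, -0.842, -0.001], [-0.01, 0.008, -1.0]]
wrist_force: [0.6, 0.6, -0.4]
grip_width: 0.0809
```

Emit:
{"name": "arm_command", "arguments": {"targets": [[1, [-0.2, 0, -0.8], [0, 0, -0.6]], [1, [-0.7, 0, -0.2], [0, 0, -0.9]], [1, [-0.7, 0.1, 0.1], [0, 0, -0.9]], [1, [-0.5, 0.1, 0], [0, 0, -0.9]], [1, [0, 0, 0], [0, 0, -0.1]], [1, [0, 0, 0], [0, 0, 0]]]}}

```text
clock: 20.97
position: [0.5389, 0.1388, 0.2133]
tool_rot: [[0.977, -0.212, 0.004], [-0.212, -0.977, 0.0], [0.004, -0.001, -1.0]]
wrist_force: [-0.4, 0.0, -1.3]
grip_width: 0.0938
```

```bash
python3 -c "
from h import *
st();im=cam('wrist','w20.png');c=w2pix('wrist',[[*C,.13]])[0].astype(int);print(c);cv2.imwrite('pics/w20c.png',cv2.resize(im[max(0,c[1]-50):c[1]+90,c[0]-70:c[0]+70],None,fx=4.2,fy=4.2,interpolation=cv2.INTER_CUBIC))
plan([*comp(-.105,0),.07],CY)"
```

```text
comp [-0.0849  0.0086] z 0.2133 F [-0.4  0.  -1.3] yawerr 0.0277 tilt [ 0.004 -0.001] w 0.0938 t 20.9667
[327 114]
pos [0.539  0.1388 0.2133] yaw -0.2139 total shift u [-0.52  0.21  3.58] turn u [-0.01 -0.03  0.27] rows 4
[[-0.13, 0.05, 0.9], [-0.0, -0.01, 0.07]]
[[-0.13, 0.05, 0.89], [-0.0, -0.01, 0.07]]
[[-0.13, 0.06, 0.9], [-0.01, -0.01, 0.07]]
[[-0.13, 0.05, 0.89], [-0.0, -0.0, 0.06]]
```

View pics/w20c.png

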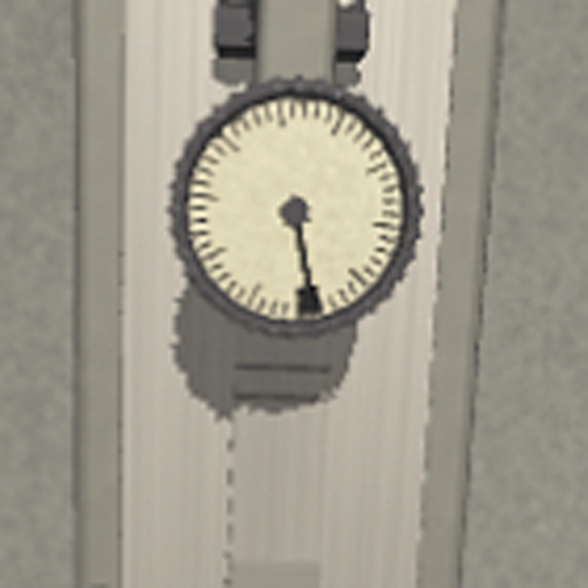

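Zero (308,300) lies squarely under the needle, with the comparator released. Now for the bar's position and withdrawal.

```bash
python3 -c "
from h import *
x0,y0=257,64
f=lambda p:(x0+p[0]/4.2,y0+p[1]/4.2)
for q in pix2w('wrist',[f((283,382)),f((236,367)),f((331,369)),f((230,560)),f((320,565))],.061): print(tocomp(q))
plan([*comp(-.073,0),.08],CY)"
```

```text
[-0.04222806 -0.0010462 ]
[-0.03853681  0.01185722]
[-0.03834423 -0.01396003]
[-0.09261258  0.01214278]
[-0.09335906 -0.01337356]
pos [0.539  0.1388 0.2133] yaw -0.2139 total shift u [0.28 0.23 3.33] turn u [-0.01 -0.03  0.27] rows 4
[[0.07, 0.06, 0.83], [-0.0, -0.01, 0.07]]
[[0.07, 0.06, 0.83], [-0.0, -0.01, 0.07]]
[[0.07, 0.05, 0.84], [-0.01, -0.01, 0.07]]
[[0.08, 0.05, 0.83], [-0.0, -0.0, 0.06]]
```

Emit:
{"name": "arm_command", "arguments": {"targets": [[0.2, [0.07, 0.06, 0.7], [0, 0, 0.07]], [0.2, [0.07, 0.06, 0.8], [0, 0, 0.07]], [0.2, [0.07, 0.06, 0.8], [0, 0, 0.07]], [0.2, [0, 0.05, 0.6], [0, 0, 0.06]], [0.2, [0, 0, 0], [0, 0, 0]]]}}

```text
clock: 21.43
position: [0.5554, 0.1265, 0.0969]
tool_rot: [[0.969, -0.248, 0.016], [-0.248, -0.969, 0.001], [0.016, -0.005, -1.0]]
wrist_force: [-1.2, -0.1, -0.4]
grip_width: 0.064
```

```bash
python3 -c "
from h import *
st()
plan([*comp(-.0745,-.001),.0465],CY)"
```

```text
comp [-0.0659  0.0005] z 0.0969 F [-1.2 -0.1 -0.4] yawerr -0.0095 tilt [ 0.016 -0.005] w 0.064 t 21.4333
pos [0.5554 0.1265 0.0969] yaw -0.2505 total shift u [-0.23  0.05  1.26] turn u [-0.05 -0.16 -0.09] rows 2
[[-0.12, 0.02, 0.63], [-0.02, -0.08, -0.05]]
[[-0.11, 0.02, 0.63], [-0.03, -0.08, -0.04]]
```

Emit:
{"name": "arm_command", "arguments": {"targets": [[0.1, [-0.2, 0.03, 0.3], [-0.03, -0.1, -0.05]], [0, [-0.1, 0.02, 0.4], [-0.02, -0.1, -0.05]], [0, [0, 0, 0.25], [0, 0, 0]], [0, [0, 0, 0], [0, 0, 0]], [0, [0, 0, 0], [0, 0, 0]]]}}

```text
clock: 21.85
position: [0.546, 0.127, 0.0565]
tool_rot: [[0.971, -0.24, -0.004], [-0.24, -0.971, 0.001], [-0.004, 0.0, -1.0]]
wrist_force: [-0.2, 0.5, 0.6]
grip_width: 0.0468
```

```bash
python3 -c "
from h import *
st()
plan([*comp(-.0745,-.001),.0465],CY)"
```

```text
comp [-0.0752 -0.0012] z 0.0565 F [-0.2  0.5  0.6] yawerr -0.0017 tilt [-0.004  0.   ] w 0.0468 t 21.85
pos [0.546  0.127  0.0565] yaw -0.2427 total shift u [ 0.02 -0.01  0.25] turn u [ 0.    0.04 -0.02] rows 1
[[0.02, -0.01, 0.25], [0.0, 0.04, -0.02]]
```

Emit:
{"name": "arm_command", "arguments": {"targets": [[0, [0, 0, 0.2], [0, 0.03, 0]], [0, [0, 0, 0.08], [0, 0, 0]], [0, [0, 0, 0], [0, 0, 0]]]}}

```text
clock: 22.1
position: [0.5482, 0.1274, 0.0468]
tool_rot: [[0.971, -0.24, 0.004], [-0.24, -0.971, 0.0], [0.004, -0.001, -1.0]]
wrist_force: [-0.2, 0.1, 0.1]
grip_width: 0.047
```

```bash
python3 -c "
from h import *
st()"
```

```text
comp [-0.0731 -0.0002] z 0.0468 F [-0.2  0.1  0.1] yawerr -0.0013 tilt [ 0.004 -0.001] w 0.047 t 22.1
```

Emit:
{"name": "arm_command", "arguments": {"targets": [[-1, [0, 0, 0], [0, 0, 0]], [-1, [0, 0, 0], [0, 0, 0]], [-1, [0, 0, 0], [0, 0, 0]], [-1, [0, 0, 0], [0, 0, 0]], [-1, [-0.1, 0, 0], [0, 0, 0]], [-1, [-0.15, 0, 0], [0, 0, 0]], [-1, [-0.15, 0, 0], [0, -0.03, 0]]], "squeeze": 30}}

```text
clock: 22.68
position: [0.5362, 0.1307, 0.0482]
tool_rot: [[0.971, -0.24, 0.01], [-0.24, -0.971, 0.0], [0.01, -0.003, -1.0]]
wrist_force: [3.0, -0.6, -1.1]
grip_width: 0.0257
```

```bash
python3 -c "
from h import *
st()"
```

```text
comp [-0.0856  0.0001] z 0.0482 F [ 3.  -0.6 -1.1] yawerr -0.0017 tilt [ 0.01  -0.003] w 0.0257 t 22.6833
```

Emit:
{"name": "arm_command", "arguments": {"targets": [[-1, [-0.2, 0, 0.02], [0, -0.1, 0]], [-1, [-0.2, 0, 0.01], [0, -0.05, 0]], [-1, [-0.2, 0, 0], [0, -0.05, 0]], [-1, [-0.25, 0, 0], [0, -0.03, 0]], [-1, [-0.25, 0, 0], [0, 0, 0]]]}}

```text
clock: 23.1
position: [0.492, 0.1421, 0.0487]
tool_rot: [[0.971, -0.24, -0.008], [-0.24, -0.971, 0.006], [-0.01, -0.004, -1.0]]
wrist_force: [1.6, -0.2, -2.8]
grip_width: 0.0257
```

```bash
python3 -c "
from h import *
st()"
```

```text
comp [-0.1313  0.0006] z 0.0487 F [ 1.6 -0.2 -2.8] yawerr -0.0017 tilt [-0.01  -0.004] w 0.0257 t 23.1
```

Emit:
{"name": "arm_command", "arguments": {"targets": [[-1, [-0.5, 0, 0], [0, 0, 0]], [-1, [-0.8, 0, -0.2], [0, 0.03, 0]], [-1, [-0.6, 0, -0.6], [0, 0.03, 0]], [-1, [-0.2, 0, -0.9], [0, 0, 0]], [-1, [0, 0, -0.8], [0, 0, 0]], [-1, [0, 0, -0.3], [0, 0, 0]]], "squeeze": 60}}

```text
clock: 23.6
position: [0.3803, 0.1623, 0.1509]
tool_rot: [[0.97, -0.239, -0.054], [-0.239, -0.971, 0.001], [-0.053, 0.012, -0.999]]
wrist_force: [1.9, 0.9, -5.3]
grip_width: 0.0252
```

```bash
python3 -c "
from h import *
st(); cam('wrist','w21.png'); plan([.509,-.2815,.13],.01)"
```

```text
comp [-0.2445 -0.0064] z 0.1509 F [ 1.9  0.9 -5.3] yawerr -0.0009 tilt [-0.053  0.012] w 0.0252 t 23.6
pos [0.3806 0.1625 0.1516] yaw -0.2418 total shift u [ 5.8  10.    0.35] turn u [ 0.04  0.53 -2.51] rows 12
[[0.48, 0.83, 0.03], [0.0, 0.04, -0.21]]
[[0.47, 0.84, 0.03], [0.0, 0.04, -0.21]]
[[0.45, 0.85, 0.03], [0.0, 0.05, -0.21]]
[[0.43, 0.86, 0.04], [0.0, 0.04, -0.21]]
[[0.41, 0.87, 0.04], [0.01, 0.05, -0.21]]
[[0.39, 0.88, 0.04], [0.0, 0.04, -0.21]]
[[0.37, 0.89, 0.04], [0.01, 0.05, -0.21]]
[[0.35, 0.9, 0.04], [0.0, 0.04, -0.21]]
[[0.34, 0.9, 0.04], [0.01, 0.05, -0.21]]
[[0.32, 0.91, 0.04], [0.0, 0.04, -0.21]]
[[0.29, 0.92, 0.04], [0.01, 0.05, -0.21]]
[[0.28, 0.93, 0.04], [0.0, 0.04, -0.2]]
```

View pics/w21.png

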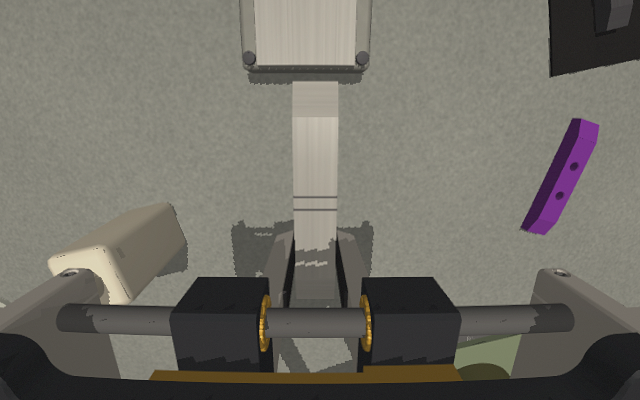

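Master is out and level (lines at (315,203)). Carrying it to the mat.

Emit:
{"name": "arm_command", "arguments": {"targets": [[-1, [0.1, 0.5, 0], [0, 0.05, -0.2]], [-1, [0.4, 0.85, 0], [0, 0.05, -0.21]], [-1, [0.45, 0.85, 0], [0, 0.05, -0.21]], [-1, [0.45, 0.86, 0], [0, 0.05, -0.21]], [-1, [0.45, 0.87, 0], [0, 0.05, -0.21]], [-1, [0.4, 0.88, 0], [0, 0.05, -0.21]], [-1, [0.4, 0.89, 0], [0, 0.05, -0.21]], [-1, [0.35, 0.9, 0], [0, 0.05, -0.21]]]}}

```text
clock: 24.32
position: [0.4359, -0.1116, 0.1312]
tool_rot: [[0.998, -0.049, -0.051], [-0.049, -0.999, 0.013], [-0.051, -0.011, -0.999]]
wrist_force: [0.3, -0.3, -5.0]
grip_width: 0.0256
```

```bash
python3 -c "
from h import *
st(); plan([.509,-.2815,.10],.01)"
```

```text
comp [-0.1252 -0.2592] z 0.1312 F [ 0.3 -0.3 -5. ] yawerr 0.1923 tilt [-0.051 -0.011] w 0.0256 t 24.3167
pos [ 0.4359 -0.1116  0.1312] yaw -0.0487 total shift u [2.07 4.16 0.63] turn u [-0.12  0.51 -0.59] rows 5
[[0.41, 0.83, 0.13], [-0.02, 0.1, -0.12]]
[[0.4, 0.84, 0.13], [-0.03, 0.1, -0.12]]
[[0.39, 0.84, 0.14], [-0.02, 0.1, -0.12]]
[[0.38, 0.85, 0.14], [-0.03, 0.1, -0.11]]
[[0.38, 0.84, 0.15], [-0.02, 0.11, -0.12]]
```

Emit:
{"name": "arm_command", "arguments": {"targets": [[-1, [0.42, 0.83, 0], [-0.02, 0.15, -0.12]], [-1, [0.42, 0.84, 0.05], [-0.02, 0.15, -0.12]], [-1, [0.42, 0.84, 0.1], [-0.02, 0.12, -0.12]], [-1, [0.4, 0.85, 0.1], [-0.02, 0.1, -0.12]], [-1, [0.4, 0.5, 0.1], [0, 0.1, -0.12]], [-1, [0.1, 0.1, 0], [0, 0, 0]], [-1, [0, 0, 0], [0, 0, 0]]]}}

```text
clock: 24.9
position: [0.5028, -0.2744, 0.0921]
tool_rot: [[1.0, 0.004, -0.02], [0.004, -1.0, 0.028], [-0.02, -0.028, -0.999]]
wrist_force: [0.8, -0.1, -5.7]
grip_width: 0.0253
```

```bash
python3 -c "
from h import *
st(); plan([.509,-.2815,.03],.01)"
```

```text
comp [-0.0214 -0.4013] z 0.0921 F [ 0.8 -0.1 -5.7] yawerr 0.2454 tilt [-0.02  -0.028] w 0.0253 t 24.9
pos [ 0.5028 -0.2744  0.0921] yaw 0.0044 total shift u [0.19 0.22 1.54] turn u [-0.28  0.2  -0.06] rows 2
[[0.09, 0.11, 0.77], [-0.14, 0.1, -0.03]]
[[0.09, 0.1, 0.78], [-0.14, 0.1, -0.03]]
```

Emit:
{"name": "arm_command", "arguments": {"targets": [[-1, [0.05, 0.15, 0.5], [-0.14, 0.1, -0.03]], [-1, [0, 0.1, 0.5], [-0.14, 0.05, -0.03]], [-1, [0, 0, 0.3], [0, 0, 0]], [-1, [0, 0, 0.1], [0, 0, 0]], [-1, [0, 0, 0], [0, 0, 0]]]}}

```text
clock: 25.32
position: [0.4957, -0.2728, 0.0274]
tool_rot: [[1.0, 0.012, -0.021], [0.013, -1.0, 0.014], [-0.021, -0.014, -1.0]]
wrist_force: [-0.2, 0.1, -5.3]
grip_width: 0.025
```

```bash
python3 -c "
from h import *
st(); plan([.509,-.2815,.011],.01)"
```

```text
comp [-0.0286 -0.4015] z 0.0274 F [-0.2  0.1 -5.3] yawerr 0.2535 tilt [-0.021 -0.014] w 0.025 t 25.3167
pos [ 0.4957 -0.2728  0.0274] yaw 0.0125 total shift u [0.34 0.23 0.4 ] turn u [-0.14  0.21  0.02] rows 1
[[0.34, 0.23, 0.4], [-0.14, 0.21, 0.02]]
```

Emit:
{"name": "arm_command", "arguments": {"targets": [[-1, [0.1, 0.1, 0.1], [-0.14, 0.2, 0]], [-1, [0.05, 0.05, 0.15], [0, 0.03, 0]], [-1, [0, 0, 0.1], [0, 0, 0]], [-1, [0, 0, 0], [0, 0, 0]]]}}

```text
clock: 25.65
position: [0.5013, -0.2754, 0.0135]
tool_rot: [[1.0, 0.015, 0.001], [0.015, -1.0, 0.003], [0.001, -0.003, -1.0]]
wrist_force: [-0.1, -0.3, -5.0]
grip_width: 0.0256
```

```bash
python3 -c "
from h import *
st(); plan([.504,-.2785,.011],.01)"
```

```text
comp [-0.0225 -0.4026] z 0.0135 F [-0.1 -0.3 -5. ] yawerr 0.2558 tilt [ 0.001 -0.003] w 0.0256 t 25.65
pos [ 0.5013 -0.2754  0.0135] yaw 0.0148 total shift u [0.07 0.08 0.06] turn u [-0.03 -0.01  0.05] rows 1
[[0.07, 0.08, 0.06], [-0.03, -0.01, 0.05]]
```

Emit:
{"name": "arm_command", "arguments": {"targets": [[-1, [0, 0.03, 0.09], [-0.03, 0, 0]], [-1, [0, 0, 0.05], [0, 0, 0]], [-1, [0, 0, 0], [0, 0, 0]]]}}

```text
clock: 25.9
position: [0.5025, -0.2766, 0.0133]
tool_rot: [[1.0, 0.016, 0.001], [0.016, -1.0, 0.0], [0.001, -0.0, -1.0]]
wrist_force: [0.3, 0.6, -4.2]
grip_width: 0.0256
```

Emit:
{"name": "arm_command", "arguments": {"targets": [[-1, [0, 0, 0.12], [0, 0, 0]], [-1, [0, 0, 0], [0, 0, 0]]]}}

```text
clock: 26.07
position: [0.5045, -0.2781, 0.0135]
tool_rot: [[1.0, 0.016, 0.003], [0.016, -1.0, -0.002], [0.003, 0.002, -1.0]]
wrist_force: [0.9, -1.0, -6.5]
grip_width: 0.0253
```

Emit:
{"name": "arm_command", "arguments": {"targets": [[-1, [0, 0, 0.12], [0, 0, 0]], [-1, [0, 0, 0.12], [0, 0, 0]]]}}

```text
clock: 26.23
position: [0.5062, -0.2791, 0.0117]
tool_rot: [[1.0, 0.017, 0.004], [0.017, -1.0, -0.003], [0.004, 0.003, -1.0]]
wrist_force: [-18.0, 11.0, 44.2]
grip_width: 0.0254
```

Firmly down; easing off and opening.

Emit:
{"name": "arm_command", "arguments": {"targets": [[-1, [0, 0, -0.03], [0, 0, 0]], [-0.2, [0, 0, 0], [0, 0, 0]], [0, [0, 0, 0], [0, 0, 0]], [0.1, [0, 0, 0], [0, 0, 0]], [0.2, [0, 0, -0.3], [0, 0, 0]], [0.2, [0, 0, -0.6], [0, 0, 0]]]}}

```text
clock: 26.73
position: [0.5068, -0.2794, 0.0487]
tool_rot: [[1.0, 0.016, 0.005], [0.016, -1.0, -0.003], [0.005, 0.003, -1.0]]
wrist_force: [0.3, -0.1, -0.2]
grip_width: 0.0548
```

Emit:
{"name": "arm_command", "arguments": {"targets": [[0.2, [0, 0, -0.8], [0, 0, 0]], [0.2, [0, -0.3, -0.8], [0, 0, 0]], [0.2, [0.3, -0.8, -0.3], [0, 0, 0]], [0.2, [0.2, -0.8, 0], [0, 0, -0.3]], [0.2, [0, -0.3, 0], [0, 0, -0.2]], [0.2, [0, 0, 0], [0, 0, 0]], [0.2, [0, 0, 0], [0, 0, 0]]]}}

```text
clock: 27.32
position: [0.5307, -0.1932, 0.1378]
tool_rot: [[0.998, 0.065, 0.02], [0.065, -0.998, -0.012], [0.02, 0.013, -1.0]]
wrist_force: [0.8, 0.9, 0.1]
grip_width: 0.0561
```

```bash
python3 - <<'E'
from h import *
import pickle
st(); M=model('wrist'); pickle.dump(M,open('w22.pkl','wb')); cam('wrist','w22.png')
E
```

```text
comp [-0.0137 -0.3158] z 0.1378 F [0.8 0.9 0.1] yawerr 0.3059 tilt [0.02  0.013] w 0.0561 t 27.3167
```

View pics/w22.png

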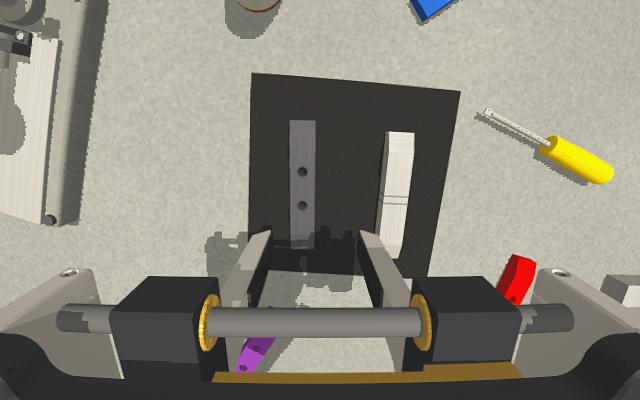

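Master lies flat on the mat at (397,195). The wear bar's holes are at (302,172) and (302,205).

```bash
python3 - <<'E'
from h import *
import pickle; M=pickle.load(open('w22.pkl','rb'))
im=cv2.imread('pics/w22.png'); cv2.imwrite('pics/w22c.png',cv2.resize(im[100:270,270:430],None,fx=3.5,fy=3.5,interpolation=cv2.INTER_CUBIC))
H=pix2w('wrist',[(302,172),(302,205)],.023,M); d=H[0]-H[1]; print(H,np.hypot(*d[:2]),np.arctan2(d[1],d[0]))
print('sides',pix2w('wrist',[(289.5,136),(291.5,236),(315,136),(315,236)],.023,M))
print('master',pix2w('wrist',[(396,195)],.025,M))
c=(H[0]+H[1])/2; y=np.arctan2(d[1],d[0]); plan([c[0]-.031*np.cos(y),c[1]-.031*np.sin(y),.06],.06)
E
```

```text
[[ 0.56027405 -0.17931972  0.023     ]
 [ 0.52515189 -0.1812292   0.023     ]] 0.03517403675377473 0.054313460474710765
sides [[ 0.59573365 -0.1648325   0.023     ]
 [ 0.48952607 -0.1716778   0.023     ]
 [ 0.59736245 -0.19033009  0.023     ]
 [ 0.49108066 -0.19727375  0.023     ]]
master [[ 0.54263847 -0.27936872  0.025     ]]
pos [ 0.5304 -0.1934  0.1375] yaw 0.0642 total shift u [-0.49 -0.34  1.93] turn u [ 0.13 -0.19  0.04] rows 3
[[-0.16, -0.11, 0.64], [0.04, -0.06, 0.01]]
[[-0.16, -0.11, 0.64], [0.04, -0.07, 0.02]]
[[-0.15, -0.11, 0.65], [0.05, -0.06, 0.01]]
```

View pics/w22c.png

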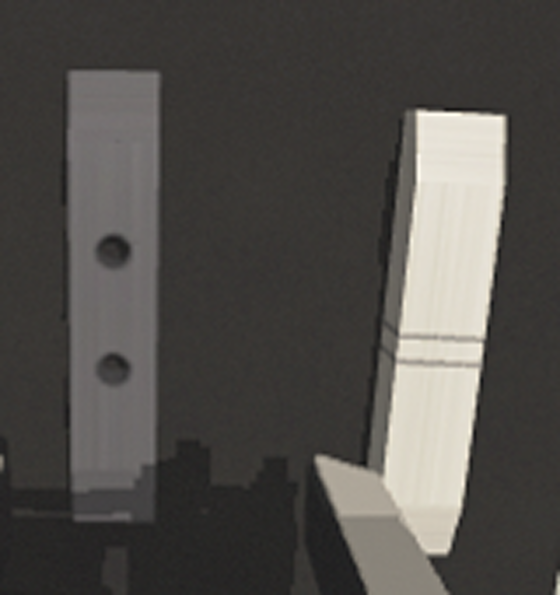

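Emit:
{"name": "arm_command", "arguments": {"targets": [[0.2, [-0.16, -0.11, 0.5], [0.05, -0.1, 0.01]], [0.2, [-0.16, -0.11, 0.65], [0.05, -0.1, 0.01]], [0.2, [-0.1, -0.1, 0.6], [0.05, -0.05, 0.01]], [0.2, [0, 0, 0.2], [0, 0, 0]], [0.2, [0, 0, 0], [0, 0, 0]]]}}

```text
clock: 27.78
position: [0.5125, -0.1891, 0.0562]
tool_rot: [[0.999, 0.053, -0.006], [0.053, -0.999, -0.001], [-0.006, 0.001, -1.0]]
wrist_force: [-0.1, -0.3, 0.6]
grip_width: 0.0564
```

```bash
python3 -c "
from h import *
st(); plan([.5118,-.1824,.0105],.06)"
```

```text
comp [-0.0323 -0.3162] z 0.0562 F [-0.1 -0.3  0.6] yawerr 0.2943 tilt [-0.006  0.001] w 0.0564 t 27.7833
pos [ 0.5125 -0.1891  0.0562] yaw 0.0533 total shift u [-0.   -0.17  1.14] turn u [ 0.01  0.06 -0.07] rows 2
[[-0.0, -0.08, 0.57], [0.0, 0.03, -0.03]]
[[-0.0, -0.09, 0.57], [0.01, 0.03, -0.04]]
```

Emit:
{"name": "arm_command", "arguments": {"targets": [[0.2, [-0.03, -0.1, 0.4], [0, 0.03, -0.03]], [0.2, [-0.03, -0.1, 0.4], [0, 0.03, -0.03]], [0.2, [-0.03, 0, 0.25], [0, 0, 0]], [0.2, [0, 0, 0], [0, 0, 0]], [0.2, [0, 0, 0], [0, 0, 0]]]}}

```text
clock: 28.2
position: [0.51, -0.1872, 0.0148]
tool_rot: [[0.999, 0.054, 0.003], [0.054, -0.999, -0.004], [0.002, 0.004, -1.0]]
wrist_force: [0.1, 0.1, 0.2]
grip_width: 0.0561
```

```bash
python3 -c "
from h import *
st(); plan([.5118,-.1824,.0105],.06)"
```

```text
comp [-0.0351 -0.3149] z 0.0148 F [0.1 0.1 0.2] yawerr 0.2948 tilt [0.002 0.004] w 0.0561 t 28.2
pos [ 0.51   -0.1872  0.0148] yaw 0.0538 total shift u [ 0.05 -0.12  0.11] turn u [ 0.04 -0.02 -0.06] rows 1
[[0.05, -0.12, 0.11], [0.04, -0.02, -0.06]]
```

Emit:
{"name": "arm_command", "arguments": {"targets": [[0.2, [0.04, -0.12, 0.1], [0.04, 0, -0.06]], [0.2, [0, -0.04, 0.04], [0, 0, 0]], [0.2, [0, 0, 0], [0, 0, 0]]]}}

```text
clock: 28.45
position: [0.5139, -0.1825, 0.0116]
tool_rot: [[0.998, 0.059, 0.007], [0.059, -0.998, -0.002], [0.007, 0.003, -1.0]]
wrist_force: [-0.0, -0.3, 0.5]
grip_width: 0.0565
```

```bash
python3 -c "
from h import *
st(); plan([.5118,-.1824,.0105],.06)"
```

```text
comp [-0.0325 -0.3094] z 0.0116 F [-0.  -0.3  0.5] yawerr 0.3001 tilt [0.007 0.003] w 0.0565 t 28.45
pos [ 0.5139 -0.1825  0.0116] yaw 0.0591 total shift u [-0.05 -0.01  0.03] turn u [ 0.03 -0.07 -0.01] rows 1
[[-0.05, -0.01, 0.03], [0.03, -0.07, -0.01]]
```

Emit:
{"name": "arm_command", "arguments": {"targets": [[-1, [-0.05, 0, 0.05], [0.03, -0.07, 0]], [-1, [0, 0, 0], [0, 0, 0]], [-1, [0, 0, 0], [0, 0, 0]], [-1, [0, 0, 0], [0, 0, 0]], [-1, [0, 0, 0], [0, 0, 0]], [-1, [0, 0, -0.3], [0, 0, 0]], [-1, [0, 0, -0.7], [0, 0, 0]], [-1, [0, 0, -0.9], [0, 0, 0]]], "squeeze": 60}}

```text
clock: 29.12
position: [0.5032, -0.1777, 0.0792]
tool_rot: [[0.998, 0.06, -0.022], [0.06, -0.998, 0.012], [-0.021, -0.013, -1.0]]
wrist_force: [0.4, 0.3, -4.5]
grip_width: 0.0251
```

```bash
python3 -c "
from h import *
st(); plan([*comp(-.21,0),.12],CY)"
```

```text
comp [-0.0441 -0.3073] z 0.0792 F [ 0.4  0.3 -4.5] yawerr 0.3012 tilt [-0.021 -0.013] w 0.0251 t 29.1167
pos [ 0.5032 -0.1777  0.0792] yaw 0.0602 total shift u [-1.7  -8.58 -0.87] turn u [-0.1   0.23  3.01] rows 9
[[-0.19, -0.95, -0.1], [-0.01, 0.03, 0.33]]
[[-0.22, -0.95, -0.1], [-0.01, 0.03, 0.34]]
[[-0.25, -0.94, -0.1], [-0.01, 0.02, 0.33]]
[[-0.28, -0.93, -0.1], [-0.01, 0.03, 0.34]]
[[-0.31, -0.92, -0.1], [-0.01, 0.02, 0.33]]
[[-0.35, -0.91, -0.11], [-0.01, 0.03, 0.34]]
[[-0.37, -0.89, -0.11], [-0.01, 0.02, 0.33]]
[[-0.41, -0.88, -0.11], [-0.01, 0.03, 0.34]]
[[-0.43, -0.87, -0.1], [-0.02, 0.02, 0.33]]
```

Held. Carrying it to the front of the comparator, keeping the nose well clear of the dial.

Emit:
{"name": "arm_command", "arguments": {"targets": [[-1, [-0.6, -0.2, -0.6], [-0.01, 0.03, 0.1]], [-1, [-0.6, -0.6, -0.5], [-0.01, 0.03, 0.3]], [-1, [-0.4, -0.85, -0.2], [-0.01, 0.03, 0.33]], [-1, [-0.25, -0.9, 0], [-0.01, 0.03, 0.33]], [-1, [-0.25, -0.9, 0], [-0.01, 0.03, 0.33]], [-1, [-0.25, -0.9, 0], [-0.01, 0.03, 0.33]], [-1, [-0.25, -0.9, 0], [-0.01, 0.02, 0.33]], [-1, [-0.25, -0.9, 0], [-0.01, 0.02, 0.33]]]}}

```text
clock: 29.78
position: [0.4015, 0.0673, 0.1438]
tool_rot: [[0.979, -0.203, 0.012], [-0.203, -0.979, -0.008], [0.013, 0.005, -1.0]]
wrist_force: [0.1, 0.7, -4.2]
grip_width: 0.0252
```

```bash
python3 -c "
from h import *
st(); plan([*comp(-.20,0),.11],CY)"
```

```text
comp [-0.2013 -0.0936] z 0.1438 F [ 0.1  0.7 -4.2] yawerr 0.0366 tilt [0.013 0.005] w 0.0252 t 29.7833
pos [0.4015 0.0673 0.1438] yaw -0.2044 total shift u [ 0.11 -2.34  0.83] turn u [ 0.05 -0.14  0.37] rows 3
[[0.04, -0.78, 0.28], [0.02, -0.05, 0.12]]
[[0.03, -0.78, 0.28], [0.02, -0.04, 0.12]]
[[0.01, -0.78, 0.28], [0.01, -0.05, 0.13]]
```

Emit:
{"name": "arm_command", "arguments": {"targets": [[-1, [0, -0.7, 0.2], [0.02, -0.05, 0.12]], [-1, [0, -0.7, 0.2], [0.02, -0.04, 0.12]], [-1, [0, -0.6, 0.2], [0, 0, 0.1]], [-1, [0, -0.1, 0], [0, 0, 0]], [-1, [0, 0, 0], [0, 0, 0]]]}}

```text
clock: 30.2
position: [0.4118, 0.1597, 0.1188]
tool_rot: [[0.973, -0.229, -0.002], [-0.229, -0.973, -0.0], [-0.002, 0.0, -1.0]]
wrist_force: [0.5, 0.5, -4.3]
grip_width: 0.0254
```

```bash
python3 -c "
from h import *
st(); cam('wrist','w23.png'); plan([*comp(-.175,0),.062],CY)"
```

```text
comp [-0.2133 -0.0015] z 0.1188 F [ 0.5  0.5 -4.3] yawerr 0.0099 tilt [-0.002  0.   ] w 0.0254 t 30.2
pos [0.4114 0.1592 0.1186] yaw -0.232 total shift u [ 0.97 -0.04  1.41] turn u [0.01 0.03 0.09] rows 2
[[0.48, -0.02, 0.71], [0.0, 0.01, 0.04]]
[[0.49, -0.03, 0.7], [0.01, 0.02, 0.05]]
```

View pics/w23.png

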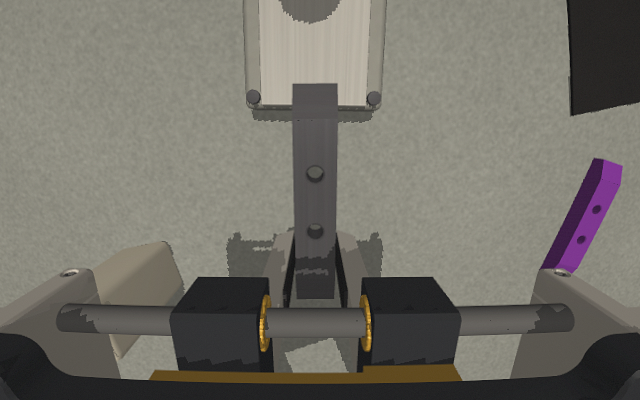

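Emit:
{"name": "arm_command", "arguments": {"targets": [[-1, [0.4, -0.02, 0.4], [0, 0.01, 0.05]], [-1, [0.4, -0.02, 0.5], [0, 0.02, 0.05]], [-1, [0.2, 0, 0.35], [0, 0, 0]], [-1, [0, 0, 0.1], [0, 0, 0]], [-1, [0, 0, 0], [0, 0, 0]]]}}

```text
clock: 30.67
position: [0.4517, 0.1459, 0.0653]
tool_rot: [[0.97, -0.243, 0.001], [-0.243, -0.97, -0.003], [0.002, 0.003, -1.0]]
wrist_force: [-0.9, -0.4, -4.8]
grip_width: 0.0252
```

```bash
python3 -c "
from h import *
st(); plan([*comp(-.15,0),.056],CY)"
```

```text
comp [-0.1713 -0.0053] z 0.0653 F [-0.9 -0.4 -4.8] yawerr -0.0049 tilt [0.002 0.003] w 0.0252 t 30.6667
pos [0.4517 0.1459 0.0653] yaw -0.2459 total shift u [ 0.53 -0.14  0.23] turn u [ 0.03 -0.02 -0.05] rows 1
[[0.53, -0.14, 0.23], [0.03, -0.02, -0.05]]
```

Emit:
{"name": "arm_command", "arguments": {"targets": [[-1, [0.3, -0.07, 0.1], [0.03, 0, -0.05]], [-1, [0.4, -0.07, 0.1], [0, 0.02, 0]], [-1, [0.2, 0, 0.08], [0, 0, 0]], [-1, [0, 0, 0], [0, 0, 0]], [-1, [0, 0, 0], [0, 0, 0]]]}}

```text
clock: 31.08
position: [0.4866, 0.139, 0.0565]
tool_rot: [[0.97, -0.243, 0.001], [-0.243, -0.97, -0.001], [0.002, 0.001, -1.0]]
wrist_force: [-0.6, 0.1, -4.3]
grip_width: 0.0254
```

```bash
python3 -c "
from h import *
st(); plan([*comp(-.135,0),.049],CY)"
```

```text
comp [-0.1357 -0.0037] z 0.0565 F [-0.6  0.1 -4.3] yawerr -0.0041 tilt [0.002 0.001] w 0.0254 t 31.0833
pos [0.4866 0.139  0.0565] yaw -0.2451 total shift u [ 0.02 -0.09  0.19] turn u [ 0.01 -0.02 -0.04] rows 1
[[0.02, -0.09, 0.19], [0.01, -0.02, -0.04]]
```

Emit:
{"name": "arm_command", "arguments": {"targets": [[-1, [0, -0.09, 0.15], [0, 0, -0.04]], [-1, [0, -0.03, 0.08], [0, 0, 0]], [-1, [0, 0, 0], [0, 0, 0]]]}}

```text
clock: 31.33
position: [0.4869, 0.1439, 0.048]
tool_rot: [[0.971, -0.239, 0.002], [-0.239, -0.971, -0.001], [0.002, 0.001, -1.0]]
wrist_force: [-0.4, 1.0, -4.8]
grip_width: 0.0252
```

```bash
python3 -c "
from h import *
st()"
```

```text
comp [-0.1366  0.0012] z 0.048 F [-0.4  1.  -4.8] yawerr -0.0002 tilt [0.002 0.001] w 0.0252 t 31.3333
```

Emit:
{"name": "arm_command", "arguments": {"targets": [[-1, [0, 0, 0.08], [0, 0, 0]], [-1, [0, 0, 0], [0, 0, 0]], [-0.35, [0, 0, 0], [0, 0, 0]], [-0.35, [0, 0, 0], [0, 0, 0]], [-0.35, [0, 0, 0], [0, 0, 0]]], "squeeze": 3}}

```text
clock: 31.75
position: [0.4898, 0.1448, 0.048]
tool_rot: [[0.972, -0.237, 0.01], [-0.237, -0.972, -0.001], [0.01, -0.001, -1.0]]
wrist_force: [0.9, 0.2, -0.3]
grip_width: 0.0304
```

```bash
python3 -c "
from h import *
st(); cam('wrist','w24.png'); plan([*comp(-.136,0),.046],CY)"
```

```text
comp [-0.134   0.0026] z 0.048 F [ 0.9  0.2 -0.3] yawerr 0.0019 tilt [ 0.01  -0.001] w 0.0304 t 31.75
pos [0.4899 0.1448 0.0481] yaw -0.2391 total shift u [-0.05  0.07  0.05] turn u [-0.01 -0.1   0.02] rows 1
[[-0.05, 0.07, 0.05], [-0.01, -0.1, 0.02]]
```

View pics/w24.png

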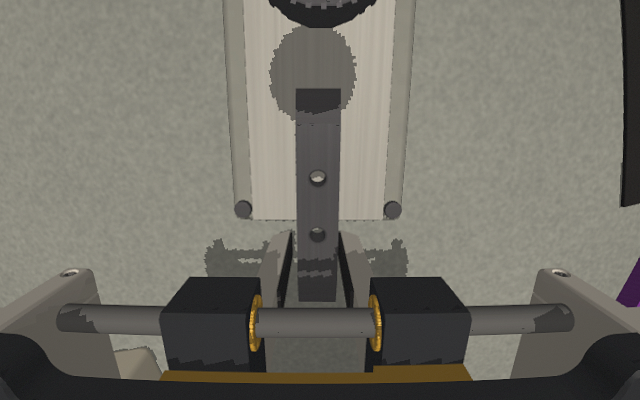

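```bash
python3 -c "
from h import *
for q in pix2w('wrist',[(317.5,177),(317.5,235),(296.5,124),(340.5,124),(297,225),(338.5,225)],.059): print(tocomp(q))"
```

```text
[-0.08833499  0.00099168]
[-0.12504837  0.00081626]
[-0.05785789  0.01307366]
[-0.05778888 -0.01194805]
[-0.11846677  0.01357097]
[-0.1183936  -0.01218453]
```

Emit:
{"name": "arm_command", "arguments": {"targets": [[-0.35, [-0.03, 0.07, 0.06], [0, -0.1, 0.02]], [-0.35, [0, 0.03, 0.02], [0, 0, 0]], [-0.35, [0, 0, 0], [0, 0, 0]], [-1, [0, 0, 0], [0, 0, 0]], [-1, [0, 0, 0], [0, 0, 0]], [-1, [0, 0, 0], [0, 0, 0]]], "squeeze": 10}}

```text
clock: 32.3
position: [0.4882, 0.1419, 0.0452]
tool_rot: [[0.971, -0.24, 0.0], [-0.24, -0.971, 0.004], [-0.0, -0.004, -1.0]]
wrist_force: [-1.0, -0.1, 0.7]
grip_width: 0.0262
```

```bash
python3 -c "
from h import *
st(); plan([*comp(-.1,0),.0465],CY)"
```

```text
comp [-0.1349 -0.0005] z 0.0452 F [-1.  -0.1  0.7] yawerr -0.0009 tilt [-0.    -0.004] w 0.0262 t 32.3
pos [0.4882 0.1419 0.0452] yaw -0.2419 total shift u [ 0.87 -0.01 -0.03] turn u [-0.04  0.   -0.01] rows 1
[[0.87, -0.01, -0.03], [-0.04, 0.0, -0.01]]
```

Emit:
{"name": "arm_command", "arguments": {"targets": [[-1, [0.1, 0, -0.04], [-0.03, 0.03, 0]], [-1, [0.15, 0, -0.03], [0, 0.05, 0]], [-1, [0.15, 0, -0.02], [0, 0.05, 0]], [-1, [0.15, 0, -0.02], [0, 0.05, 0]]]}}

```text
clock: 32.63
position: [0.5062, 0.1356, 0.0467]
tool_rot: [[0.971, -0.238, 0.009], [-0.238, -0.971, -0.006], [0.01, 0.004, -1.0]]
wrist_force: [-0.5, -0.1, -3.7]
grip_width: 0.026
```

```bash
python3 -c "
from h import *
st()"
```

```text
comp [-0.1159 -0.0023] z 0.0467 F [-0.5 -0.1 -3.7] yawerr 0.0003 tilt [0.01  0.004] w 0.026 t 32.6333
```

Emit:
{"name": "arm_command", "arguments": {"targets": [[-1, [0.15, -0.03, 0], [0.03, -0.05, 0]], [-1, [0.15, -0.03, 0], [0, 0, 0]], [-1, [0.12, 0, -0.01], [0, 0.02, 0]]]}}

```text
clock: 32.88
position: [0.5242, 0.1332, 0.0464]
tool_rot: [[0.971, -0.239, 0.005], [-0.239, -0.971, -0.003], [0.005, 0.001, -1.0]]
wrist_force: [-0.3, -0.8, -2.7]
grip_width: 0.0259
```

```bash
python3 -c "
from h import *
st()"
```

```text
comp [-0.0978 -0.0004] z 0.0464 F [-0.3 -0.8 -2.7] yawerr -0.0002 tilt [0.005 0.001] w 0.0259 t 32.8833
```

Nose now at about 0 mm (under the tip edge). Smaller steps.

Emit:
{"name": "arm_command", "arguments": {"targets": [[-1, [0.12, 0, -0.02], [0, 0.03, 0]], [-1, [0.12, 0, -0.02], [0, 0.03, 0]]]}}

```text
clock: 33.05
position: [0.5348, 0.1304, 0.0477]
tool_rot: [[0.971, -0.239, 0.011], [-0.239, -0.971, -0.004], [0.011, 0.002, -1.0]]
wrist_force: [0.2, 0.7, -4.1]
grip_width: 0.0254
```

Emit:
{"name": "arm_command", "arguments": {"targets": [[-1, [0.12, 0, -0.02], [0, 0.03, 0]], [-1, [0.12, 0, -0.01], [0, 0.02, 0]]]}}

```text
clock: 33.22
position: [0.5414, 0.1283, 0.0475]
tool_rot: [[0.971, -0.239, 0.007], [-0.239, -0.971, -0.005], [0.008, 0.003, -1.0]]
wrist_force: [-6.7, 1.5, -3.0]
grip_width: 0.026
```

```bash
python3 -c "
from h import *
st()"
```

```text
comp [-0.08  -0.001] z 0.0475 F [-6.7  1.5 -3. ] yawerr -0.0008 tilt [0.008 0.003] w 0.026 t 33.2167
```

Emit:
{"name": "arm_command", "arguments": {"targets": [[-1, [0.1, 0, 0], [0.02, -0.03, 0]]]}}

```text
clock: 33.3
position: [0.5438, 0.1276, 0.0469]
tool_rot: [[0.971, -0.239, 0.001], [-0.239, -0.971, -0.002], [0.001, 0.002, -1.0]]
wrist_force: [-4.5, 1.6, -2.3]
grip_width: 0.0262
```

Emit:
{"name": "arm_command", "arguments": {"targets": [[-1, [0.09, 0, -0.01], [0, 0.02, 0]]]}}

```text
clock: 33.38
position: [0.5466, 0.1268, 0.0468]
tool_rot: [[0.971, -0.239, 0.001], [-0.239, -0.971, -0.002], [0.001, 0.002, -1.0]]
wrist_force: [-4.5, 0.8, -3.1]
grip_width: 0.0256
```

```bash
python3 -c "
from h import *
st(); cam('wrist','w25.png')"
```

```text
comp [-0.0745 -0.0013] z 0.0468 F [-4.5  0.8 -3.1] yawerr -0.0004 tilt [0.001 0.002] w 0.0256 t 33.3833
```

View pics/w25.png

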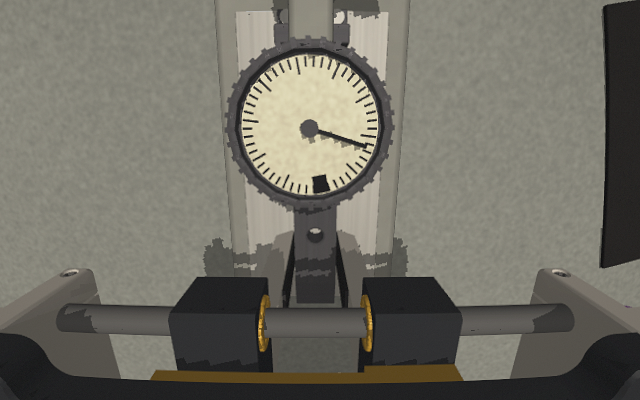

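Needle at (366,146), short of zero (321,184) as expected. Last millimetres.

Emit:
{"name": "arm_command", "arguments": {"targets": [[-1, [0.08, -0.01, -0.01], [0, 0.02, 0]]]}}

```text
clock: 33.52
position: [0.5505, 0.1261, 0.0472]
tool_rot: [[0.971, -0.239, 0.004], [-0.239, -0.971, -0.003], [0.004, 0.002, -1.0]]
wrist_force: [-3.3, -0.5, -4.3]
grip_width: 0.0257
```

Emit:
{"name": "arm_command", "arguments": {"targets": [[-1, [0.08, 0, -0.01], [0, 0.03, 0]]]}}

```text
clock: 33.6
position: [0.552, 0.1255, 0.047]
tool_rot: [[0.971, -0.239, 0.003], [-0.239, -0.971, -0.004], [0.003, 0.003, -1.0]]
wrist_force: [-8.5, 3.2, -2.3]
grip_width: 0.0261
```

```bash
python3 -c "
from h import *
st()"
```

```text
comp [-0.069  -0.0012] z 0.047 F [-8.5  3.2 -2.3] yawerr -0.0006 tilt [0.003 0.003] w 0.0261 t 33.6
```

Emit:
{"name": "arm_command", "arguments": {"targets": [[-1, [0.08, 0, -0.01], [0, 0.03, 0]], [-1, [0.08, 0, -0.01], [0, 0.03, 0]]]}}

```text
clock: 33.77
position: [0.5524, 0.1252, 0.0458]
tool_rot: [[0.971, -0.239, -0.005], [-0.239, -0.971, -0.003], [-0.004, 0.004, -1.0]]
wrist_force: [-7.9, 2.1, -1.5]
grip_width: 0.0264
```

Emit:
{"name": "arm_command", "arguments": {"targets": [[-1, [0.1, 0, -0.01], [0, 0.05, 0]], [-1, [0.1, 0, -0.01], [0, 0.05, 0]]]}}

```text
clock: 33.93
position: [0.5528, 0.125, 0.0453]
tool_rot: [[0.971, -0.239, -0.012], [-0.239, -0.971, -0.003], [-0.011, 0.006, -1.0]]
wrist_force: [-11.8, 2.7, 5.7]
grip_width: 0.0257
```

Emit:
{"name": "arm_command", "arguments": {"targets": [[-1, [0.1, 0, -0.01], [0, 0.05, 0]]]}}

```text
clock: 34.02
position: [0.5529, 0.125, 0.0453]
tool_rot: [[0.971, -0.238, -0.016], [-0.238, -0.971, -0.003], [-0.015, 0.007, -1.0]]
wrist_force: [-11.6, 2.8, 3.7]
grip_width: 0.0259
```

```bash
python3 -c "
from h import *
st()"
```

```text
comp [-0.0681 -0.0015] z 0.0453 F [-11.6   2.8   3.7] yawerr 0.0002 tilt [-0.015  0.007] w 0.0259 t 34.0167
```

Emit:
{"name": "arm_command", "arguments": {"targets": [[-1, [0.1, 0, -0.03], [0.03, 0.12, 0]], [-1, [0.1, 0, -0.02], [0, 0.05, 0]]]}}

```text
clock: 34.18
position: [0.5529, 0.1249, 0.0453]
tool_rot: [[0.971, -0.238, -0.015], [-0.238, -0.971, -0.002], [-0.014, 0.006, -1.0]]
wrist_force: [-9.4, 2.8, 1.5]
grip_width: 0.0262
```

Emit:
{"name": "arm_command", "arguments": {"targets": [[-1, [0.1, 0, -0.02], [0, 0.05, 0]], [-1, [0.1, 0, -0.01], [0, 0.05, 0]]]}}

```text
clock: 34.35
position: [0.5531, 0.1249, 0.0452]
tool_rot: [[0.971, -0.237, -0.022], [-0.237, -0.971, -0.002], [-0.021, 0.007, -1.0]]
wrist_force: [-11.4, 2.3, 4.6]
grip_width: 0.026
```

```bash
python3 -c "
from h import *
st()"
```

```text
comp [-0.0678 -0.0016] z 0.0452 F [-11.4   2.3   4.6] yawerr 0.0015 tilt [-0.021  0.007] w 0.026 t 34.35
```

Firmly snug. Releasing and rising.

Emit:
{"name": "arm_command", "arguments": {"targets": [[-1, [0, 0, 0], [0, 0, 0]], [-0.4, [0, 0, 0], [0, 0, 0]], [-0.2, [0, 0, 0], [0, 0, 0]], [-0.1, [0, 0, 0], [0, 0, 0]], [-0.1, [0, 0, -0.2], [0, 0.1, 0]], [0, [0, 0, -0.6], [0, 0.1, 0]], [0, [-0.2, 0, -0.9], [0, 0, 0]], [0, [-0.3, 0, -0.9], [0, 0, 0]]]}}

```text
clock: 35.02
position: [0.5392, 0.1282, 0.1518]
tool_rot: [[0.971, -0.239, 0.009], [-0.239, -0.971, -0.01], [0.011, 0.008, -1.0]]
wrist_force: [0.4, 0.8, -0.1]
grip_width: 0.0471
```

Emit:
{"name": "arm_command", "arguments": {"targets": [[0, [-0.3, 0, -0.8], [0, 0, 0]], [0, [-0.2, 0, -0.6], [0, 0, 0]], [0, [0, 0, 0], [0, 0, 0]], [0, [0, 0, 0], [0, 0, 0]]]}}

```text
clock: 35.35
position: [0.5257, 0.1344, 0.2253]
tool_rot: [[0.97, -0.239, 0.038], [-0.239, -0.971, -0.008], [0.039, -0.001, -0.999]]
wrist_force: [0.0, -0.5, 0.1]
grip_width: 0.047
```

```bash
python3 -c "
from h import *
st();im=cam('wrist','w26.png');c=w2pix('wrist',[[*C,.13]])[0].astype(int);y0=max(0,c[1]-50);x0=c[0]-70;print(x0,y0);cv2.imwrite('pics/w26c.png',cv2.resize(im[y0:y0+140,x0:x0+140],None,fx=4.2,fy=4.2,interpolation=cv2.INTER_CUBIC))
import pickle; pickle.dump(model('wrist'),open('w26.pkl','wb'))
cam('top','t26.png')"
```

```text
comp [-0.0967  0.0011] z 0.2253 F [ 0.  -0.5  0.1] yawerr -0.0003 tilt [ 0.039 -0.001] w 0.047 t 35.35
246 56
```

View pics/w26c.png

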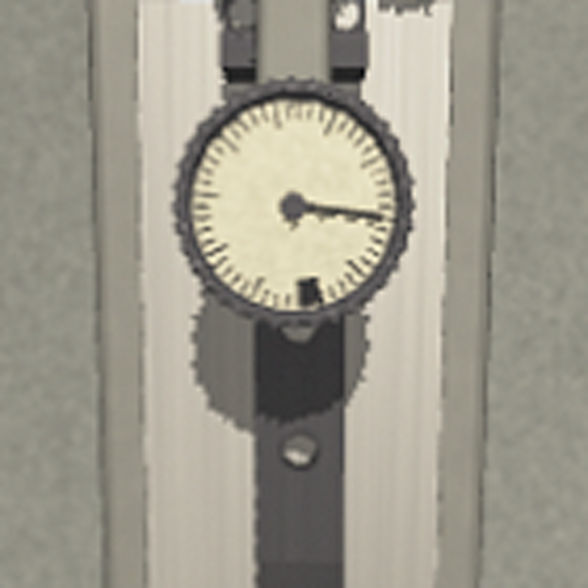

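View pics/w26.png

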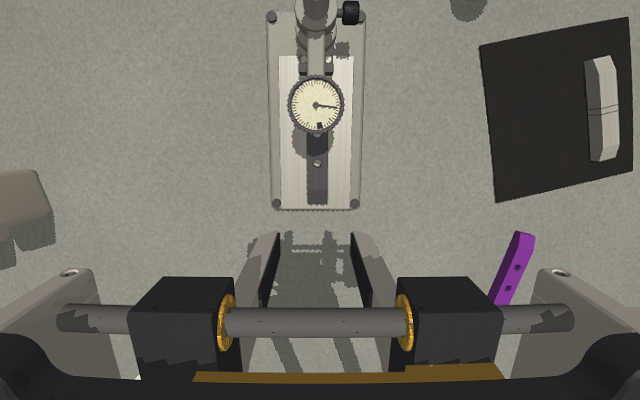

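View pics/t26.png

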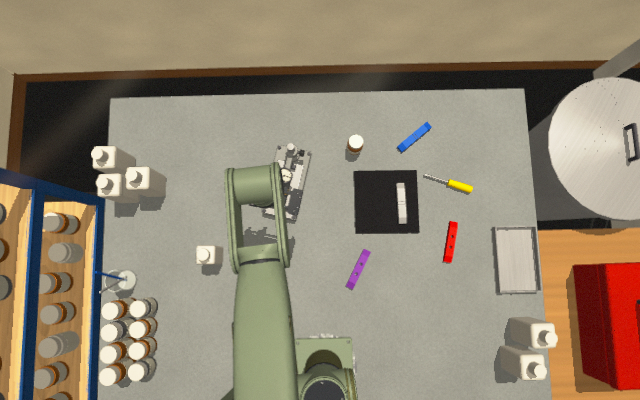

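```bash
python3 -c "
from h import *
import pickle; M=pickle.load(open('w26.pkl','rb'))
f=lambda p:(246+p[0]/4.2,56+p[1]/4.2)
for q in pix2w('wrist',[f((299,450)),f((257,430)),f((344,430)),f((259,560)),f((344,560))],.059,M): print(tocomp(q))
print('master vs mat',pix2w('wrist',[(602,111)],.025,M), 'dial',tocomp(pix2w('wrist',[f((292,203))],.135,M)[0]))"
```

```text
[-0.05912114 -0.0014035 ]
[-0.05341454  0.01063163]
[-0.05340521 -0.01427656]
[-0.09123533  0.01026058]
[-0.09122377 -0.0146519 ]
master vs mat [[ 0.53814289 -0.2680478   0.025     ]] dial [0.00107102 0.00067965]
```

All checks agree: the wear bar's middle is at -84 mm in the stop frame, 2 mm off the mid-line and square. The needle is about 73° from zero, the master is on the mat and nothing is touched.

Emit:
{"name": "arm_command", "arguments": {"targets": [[0, [0, 0, 0], [0, 0, 0]], [0, [0, 0, 0], [0, 0, 0]]]}}

```text
clock: 35.62
position: [0.5246, 0.1337, 0.2211]
tool_rot: [[0.97, -0.24, 0.032], [-0.24, -0.971, -0.009], [0.033, 0.001, -0.999]]
wrist_force: [0.4, -0.3, -0.5]
grip_width: 0.0468
```

```bash
python3 -c "
from h import *
st(); print(bot.job_done())"
```

```text
comp [-0.0976  0.0002] z 0.2211 F [ 0.4 -0.3 -0.5] yawerr -0.0011 tilt [0.033 0.001] w 0.0468 t 35.6167
the job is handed in; nothing more can be done
None
```

I slid the master in snug against the stop screw, turned the bezel so its zero stood under the needle, and let go. I then laid the master back on the mat and slid the wear bar in the same way. The job was handed in at 35.6 s of the 72 s.

**Last checks, all from camera images:**
- **Wear bar:** its middle is at about -84 mm in the stop frame (allowed -87.8 to -70.5 mm), about 2 mm off the mid-line, and square to about 0.01 rad.
- **Dial:** the needle stands about 73° anticlockwise of zero, against 72° for 2.0 mm of wear.
- **Master:** it lies flat on the mat.
- **Surroundings:** the gripper is clear of everything. The bottle, jar and screwdriver look unmoved in the top view; I did not measure them.

**Went wrong or is uncertain:**
- **Dial rim touched:** on the first approach I lowered the master with its nose over the dial's rim. It touched at about 5 N and the bar pitched up in the grip. I backed off, laid it level on the bench, regripped it and carried on.
- **Hard presses:** fingertips touched the table plate once at about 15 N, and setting the master on the mat peaked at about 44 N at the wrist. I do not think either broke a limit, but the 44 N came close to the 40 N limit on the arm or gripper body, a limit I cannot measure separately.
- **Screw force inferred:** the total push was 11–12 N. After taking off about 4–5 N of sliding friction, I put the force on the screw at roughly 6–7 N (wanted over 2 N, limit 15 N). It was not measured directly.

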